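Park the friction tester's load arm and slide the specimen stage out

TASK

The run on the bench friction tester is over. Using only your fingertips and pinching nothing, push the counterweighted load arm gently up by the lift bar at its nose until it tips past its balance point and stays parked on its buffer by itself; do not throw it over or let it drop back. Only then, with the pin up off the specimen and your hand off the arm, gently push the specimen stage by its knob to the left (seen from the robot) all the way to the end of its rail for unloading, and leave the things standing around the tester where they are.

Things in the scene. Friction and masses are not known exactly. Their poses are not given: they have to be found in the camera images.
- tester: the fixed friction tester, grey base 320 (x) x 360 (y) x 45 mm high; origin at the centre of its underside; its x points away from the robot (+- yaw), from lift bar to hinge. On it: rail along y at x -80 (top z 55, end stops at y +-169 to z 63); two hinge uprights x 28..72, |y| 39..51, to z 175; white housing x 45..145, y -168..-92, to z 110 (all mm)
- hinge (a point): point on the load arm's hinge axis, midway between the two uprights, at (50, 0, 150) mm of the tester; the axis is the tester's y. Fixed
- load_arm (a joint): load arm angle (rad): 0 = down, level, pointing to tester -x, pin on the specimen; grows as the nose rises and goes over towards +x; 1.45 = parked on the rubber buffer (stop). Balance at about 1.0: below it the arm falls back, above it it tips on to the stop by itself, damped, under 1.4 rad/s. Starting takes 2.5 to 4 N upwards at the lift bar. Rising over 2.2 rad/s is throwing it
- lift_bar (a point): centre of the lift bar: round steel bar, 10 mm diameter, 110 mm long along tester y, across the arm's nose, 185 mm from the hinge axis, carried by the arm. Arm down: at (-135, 0, 150) mm of the tester, free below to the base (z 45) and to the stage plate (z 80), which begins 10 mm behind it. The beam (18 wide, 22 high) meets its middle; the pin chuck hangs under the beam 55 mm behind it
- stage (a joint): travel of the specimen stage along its rail (m), growing towards the tester's +y: 0.095 = far end stop, the unloading place; it starts at 0 to 0.03. It stays where it is left; pushing it takes about 2 N, its stop is rigid.
- push_knob (a point): middle of the black knob on the stage, 15 mm diameter, 22 mm high, at height 109 mm, at (-113, -50 + travel) mm of the tester, on a 9 mm post. The stage plate is 90 (x) x 120 (y) mm, top z 80, centred at (-80, travel); it ends 10 mm beyond the knob's centre towards -y, where there is free space above base and rail. Specimen and holder: 68 mm diameter at the plate's centre, to z 95
- spare_weight: loose bystander: a steel weight of 54 mm diameter, 58 mm high with its grip, standing on the bench right (tester -y) of the tester; origin at the centre of its underside
- solvent_jar: loose bystander: an amber jar with black cap, 68 mm diameter, 120 mm high, right (tester -y) of the tester; origin at the centre of its underside
- disc_case: loose bystander: a closed plastic case 75 x 75 x 33 mm, grey with a white lid, left (tester +y) of the tester; origin at the centre of its underside

How it is judged:
On the way, in this order (a step that is already met when the one before it is completed fails the run):
1. the load arm is up past its balance point and rests parked against its buffer, with no finger on the tester (value of joint load_arm above 1.38 rad and contact force between the fingers and tester below 0.1 N), for 0.2 s.
2. the stage is at its far end (value of joint stage above 0.087 m), for 0.2 s.
At the end, for the whole second after the job is handed in: The load arm is parked (joint above 1.38 rad of 1.45) and at rest by itself, and the stage is within 8 mm of its far end stop and at rest; nothing is touched (value of joint load_arm above 1.38 rad and value of joint stage above 0.087 m and velocity of joint load_arm between -0.05 and 0.05 rad/s and velocity of joint stage between -0.01 and 0.01 m/s).
It fails at once if the stage is dragged more than 6 mm while the pin is down on the specimen (arm below 0.3 rad) (value of joint load_arm below 0.3 rad and distance of push_knob from where it was at the start of the episode above 0.006 m).
It fails at once if the load arm is thrown over (rises faster than 2.2 rad/s) or dropped (falls faster than 1.7 rad/s) (velocity of joint load_arm above 2.2 rad/s or velocity of joint load_arm below -1.7 rad/s).
It fails at once if the tester is pinched or pushed hard by the fingers (more than 35 N) (contact force between the fingers and tester above 35 N).
It fails at once if a bystander is moved by more than 20 mm or lifted (distance of any of spare_weight, solvent_jar, disc_case from where it was at the start of the episode above 0.02 m).
It also fails if it takes over 53 s, if anything falls off the work surface, if the arm or the gripper's body presses on something with over 40 N, if the wrist force passes 120 N, or if a joint passes its speed limit or range.

ROBOT

A 6-joint arm with a two-finger parallel gripper is mounted at the origin on the work surface. World frame = base frame: x ahead of the robot, y to its left, z up, the work surface at z = 0. Lengths are in m, angles in rad, forces in N, time in s.
With the tool pointing down it reaches from about 0.4 to 0.825 m from the base axis. Payload 7 kg.
Tool frame: the origin (TCP) lies between the finger pads; the fingertips stand 22 mm ahead of it and the grasp point (between the pads) lies 3 mm ahead of it; z points along the fingers, y is the direction in which the jaws open and shut (so a half turn about z gives the same grasp; the last joint's range is limited). The gripper opens to 88 mm and grips with 3 to 60 N. Pads are 19 mm wide; open, the fingers measure 130 mm over their backs; the gripper's body (78 mm by 193 mm) begins 47 mm behind the grasp point.
Start: joints at [1.536, 0.359, 0.012, 0, -1.224, -0.288], TCP at [0.214, 0.64, 0.249] pointing down, gripper open.
Joint ranges: [-3.07, 3.07], [-1.43, 2.12], [-1.02, 1.25], [-3.03, 1.67], [-3.05, -0], [-3.03, 3.03]. Speed limits (rad/s): [2.39, 2.39, 3.01, 3.14, 3.14, 3.14].

INTERFACE

Orientations are given as [roll, pitch, yaw] about the fixed x, y, z axes, in that order (R = Rz(yaw) Ry(pitch) Rx(roll)).
In Python, from station import * gives the robot as it stands. The module is installed in compiled form; this text tells all that it offers.
- The arm moves only by the tool move_arm, never from a script. Its argument "rows" is a list of rows, each an object with "delta_rot": the turn, a rotation vector about the world's x, y, z in degrees, a list of three; "delta_pos": the shift along the world's x, y, z in cm, a list of three; "hand": the finger opening in cm, from 0 to 8.76. A call has exactly 10 rows; each row shifts and turns the commanded pose from where the row before left it; what a row does not reach is not made up. A row lasts 1/10 s, in which the tool goes at most 50 mm and 8.59 degrees, less where a joint would pass 70% of its speed; a pose out of reach is approached as far as the arm can. A call is refused whole if a number of a shift passes 5 or a number of a turn 8.59, either way. A call with a gripper value outside its range is refused whole. The fingers move at their own pace and stop on an object; "force" is the grip in N (left out, the last holds). Time passes only in rows, so rows that do not move let the fingers close, or fill a call up. It gives the time, the measured TCP pose, the force and the opening at its end, in the units of the state.
- get_state(): the state, without advancing time (a new reading comes with each control period).
- grab_frame(name): name is "scene" or "top"; returns the picture (420x560x3 uint8, blue, green, red); there is no depth.
- camera_info(name): a dict with "camera_matrix" (3x3 intrinsics, pixels), "world_from_camera" (4x4, takes a point from camera to world coordinates). Camera axes: x right, y down, z forward; pixel columns grow to the right and rows downward; lengths in m; the calibration is good to about 2 mm. A picture is of the moment at which its call begins. camera_info takes no time and is no camera call.
- job_done(): hands the job in, once; it reports no verdict.
The state is a dict: "t": time; "q": joint angles; "qd": joint speeds; "joint_efforts": joint torques, N m; "eef_pos": TCP position; "ee_rot": TCP orientation; "force": force on the tool from outside, world axes, zero at the start; "moment": the same for the moment, N m; "width": finger opening in m.
Only numpy, scipy, OpenCV 4.12 (cv2) and the standard library are available. Lean on these libraries where they do the work, as an engineer would, in place of code of your own. Each camera call takes 0.05 s, during which the arm holds its last target.

## Working session

There is one attempt and no reset: what is moved stays moved. The work goes in short steps, Python scripts to look and compute and a tool call to move; the robot and the scene stay as the last step left them, time stands still between calls to the robot, and variables do not carry over. Pictures are saved under pics/ and viewed, and the job is handed in when it is done.

Besides the shell and the picture viewer there is one more tool, called after "Request:" as name(argument=value, ...) on one line, values as JSON. move_arm: Moves the arm, as the interface text tells. Its arguments: {"type":"object","properties":{"rows":{"type":"array"},"force":{"type":"number"}},"required":["rows"]}

```bash
mkdir -p pics; python3 - <<'E'
from station import *
import cv2, numpy as np
s=get_state(); print(s)
for n in("scene","top"):
    f=grab_frame(n); cv2.imwrite(f"pics/{n}0.png",f)
    c=camera_info(n); print(n,np.round(c["camera_matrix"],2).tolist(),np.round(c["world_from_camera"],4).tolist())
E
```

```text
{'t': 0.0, 'q': array([ 1.53610235e+00,  3.59353167e-01,  1.10463641e-02, -3.67787462e-04,
       -1.22408251e+00, -2.88075595e-01]), 'qd': array([ 3.65682073e-05, -1.00422982e-03, -1.38344379e-05, -8.39425771e-04,
       -8.37588060e-04,  3.38666014e-04]), 'joint_efforts': array([-9.36232118e-05, -5.82706690e+01,  2.93049252e+01,  6.99691057e+00,
        7.10588458e-03, -1.45639988e-04]), 'eef_pos': array([0.21399478, 0.63969655, 0.24763584]), 'ee_rot': array([ 3.13996707e+00, -1.21129952e-04, -3.22894730e-01]), 'force': array([ 1.88994887,  0.22460631, -0.21459817]), 'moment': array([-0.01000965,  0.00518085,  0.0449012 ]), 'width': 0.08772144206271795}
scene [[522.93, 0.0, 275.19], [0.0, 522.93, 214.43], [0.0, 0.0, 1.0]] [[0.8823, 0.3524, -0.3121, 0.9542], [0.4704, -0.6843, 0.5571, -0.6175], [-0.0172, -0.6384, -0.7696, 1.0209], [0.0, 0.0, 0.0, 1.0]]
top [[448.83, 0.0, 282.77], [0.0, 448.83, 214.32], [0.0, 0.0, 1.0]] [[-0.0273, -0.9931, 0.1137, 0.4577], [-0.9995, 0.0254, -0.0187, 0.0424], [0.0156, -0.1142, -0.9933, 1.2663], [0.0, 0.0, 0.0, 1.0]]
```

View pics/scene0.png

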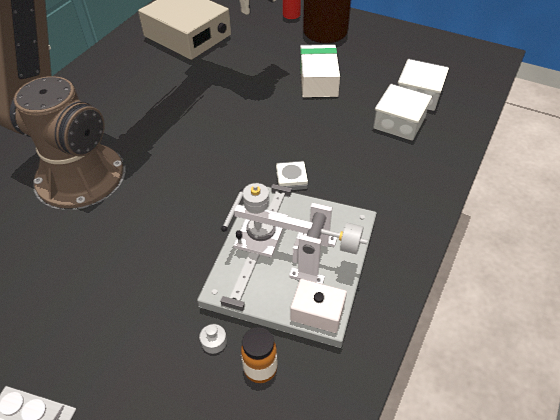

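View pics/top0.png

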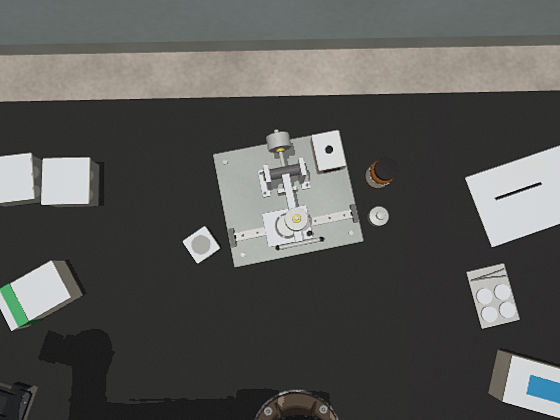

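The top view shows the tester base with corners at about (213,155), (340,130), (363,242) and (235,267). The lift bar is near (300,243), the jar near (380,173), the weight near (378,215) and the case near (201,244). I'll zoom in next to get more precise pixels.

```bash
python3 - <<'E'
import cv2
f=cv2.imread("pics/top0.png"); cv2.imwrite("pics/topz.png",cv2.resize(f[120:275,180:400],None,fx=3.6,fy=3.6,interpolation=cv2.INTER_CUBIC))
f=cv2.imread("pics/scene0.png"); cv2.imwrite("pics/scenez.png",cv2.resize(f[155:345,195:385],None,fx=3.1,fy=3.1,interpolation=cv2.INTER_CUBIC))
E
```

```text
(no output)
```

View pics/topz.png

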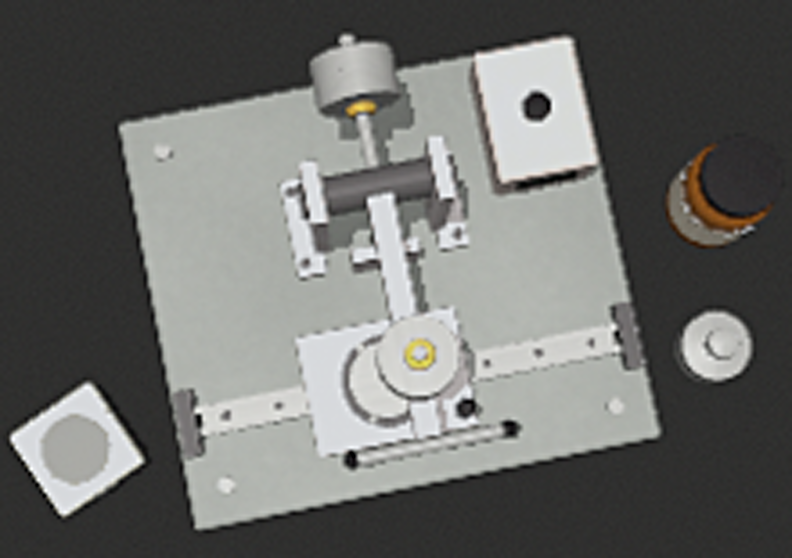

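View pics/scenez.png

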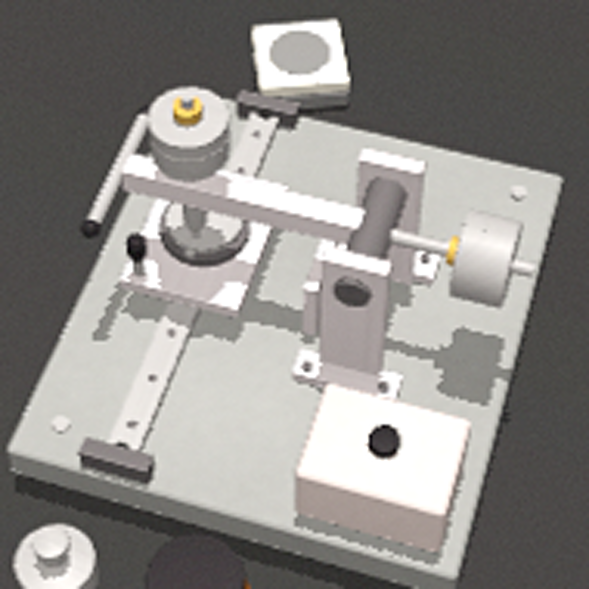

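```bash
cat > h.py <<'E'
import numpy as np
from station import camera_info
def proj(n,P):
    c=camera_info(n);T=np.linalg.inv(c["world_from_camera"]);K=np.array(c["camera_matrix"])
    p=T[:3,:3]@P+T[:3,3];p=K@p;return p[:2]/p[2]
def w(pose,P):
    x,y,a=pose;c,s=np.cos(a),np.sin(a);P=np.array(P)/1000
    return np.array([x+c*P[0]-s*P[1],y+s*P[0]+c*P[1],P[2]])
def onz(n,u,v,z):
    c=camera_info(n);T=np.array(c["world_from_camera"]);K=np.array(c["camera_matrix"])
    d=T[:3,:3]@np.linalg.inv(K)@[u,v,1];o=T[:3,3];return o+d*(z-o[2])/d[2]
E
python3 - <<'E'
from h import *
from scipy.optimize import least_squares
tz=lambda u,v:np.array([180+(u+.5)/3.6-.5,120+(v+.5)/3.6-.5])
sz=lambda u,v:np.array([195+(u+.5)/3.1-.5,155+(v+.5)/3.1-.5])
obs=[("top",(160,180,45),tz(120,125)),("top",(-160,-180,45),tz(660,436)),("top",(-160,180,45),tz(197,529)),
("top",(-135,55,150),tz(350,460)),("top",(-135,-55,150),tz(515,427)),("top",(145,-168,110),tz(573,38)),
("scene",(160,180,45),sz(562,178)),("scene",(-160,-180,45),sz(12,452)),("scene",(160,-180,45),sz(452,582)),
("scene",(-135,-55,150),sz(90,228)),("scene",(-135,55,150),sz(145,118)),
("top","k",tz(465,407)),("scene","k",sz(136,240))]
def res(q):
    r=[]
    for n,P,o in obs:
        if P=="k":P=(-113,-50+q[3]*1000,120 if n=="top" else 118)
        r.append(proj(n,w(q[:3],P))-o)
    return np.concatenate(r)
s=least_squares(res,[.6,0,.1,.01],loss="soft_l1");print(s.x,np.rad2deg(s.x[2]));print(np.round(res(s.x).reshape(-1,2),1).tolist())
p=s.x[:3]
np.save("pose.npy",s.x)
for nm,P in dict(bar=(-135,0,150),barL=(-135,55,150),barR=(-135,-55,150),hinge=(50,0,150),knob=(-113,-50+s.x[3]*1e3,109),).items(): print(nm,np.round(w(p,P),4))
for nm,u,v,z in(("weight",716,346,.03),("jar",740,175,.12),("case",77,449,.033)):print(nm,onz("top",*tz(u,v),z))
E
```

```text
[0.64569708 0.0048859  0.17185724 0.01932705] 9.846694668466895
[[-0.4, -0.9], [0.9, 0.2], [-0.3, 0.6], [0.9, -0.1], [-1.6, 0.4], [0.5, -2.3], [0.5, -0.6], [-3.1, -0.2], [0.9, 0.0], [-0.3, 0.7], [0.2, -0.6], [0.0, 0.1], [-0.3, -0.2]]
bar [ 0.5127 -0.0182  0.15  ]
barL [0.5033 0.036  0.15  ]
barR [ 0.5221 -0.0724  0.15  ]
hinge [0.695  0.0134 0.15  ]
knob [ 0.5396 -0.0447  0.109 ]
weight [ 0.5884154  -0.24702481  0.03      ]
jar [ 0.70313213 -0.24987992  0.12      ]
case [0.52184384 0.24515919 0.033     ]
```

```bash
python3 - <<'E'
from h import *
q=np.load("pose.npy");p=q[:3]
for a in(45,55):
  a=np.deg2rad(a);d=np.array([np.cos(a),-np.sin(a)]);n=np.array([np.sin(a),np.cos(a)])
  off=-14.5*n-7*d   # contact TCP rel bar (tip 15 past contact)
  for th in(0,.2,.4,.6,.8,1.0,1.1,1.2):
    b=np.array([50-185*np.cos(th),150+185*np.sin(th)])+off
    print(th,np.round(w(p,(b[0],31,b[1]))*100,2))
  b=np.array([-135,150])+off
  print("pre",np.round(w(p,(b[0]-70,31,b[1]-15))*100,2))
  print("under",np.round(w(p,(b[0],31,b[1]-15))*100,2))
E
```

```text
0 [49.24  0.97 14.47]
0.2 [49.6   1.04 18.15]
0.4 [50.68  1.22 21.67]
0.6 [52.42  1.53 24.92]
0.8 [54.77  1.93 27.74]
1.0 [57.62  2.43 30.04]
1.1 [59.2   2.7  30.96]
1.2 [60.86  2.99 31.71]
pre [42.34 -0.22 12.97]
under [49.24  0.97 12.97]
0 [49.17  0.96 14.74]
0.2 [49.54  1.03 18.42]
0.4 [50.61  1.21 21.95]
0.6 [52.36  1.52 25.19]
0.8 [54.7   1.92 28.01]
1.0 [57.55  2.42 30.31]
1.1 [59.13  2.69 31.23]
1.2 [60.8   2.98 31.98]
pre [42.28 -0.23 13.24]
under [49.17  0.96 13.24]
```

Request:
move_arm(rows=[{"delta_rot": [0,0,5],"delta_pos": [1,-4.5,0],"hand": 0},{"delta_rot": [0,0,5],"delta_pos": [1,-4.5,0],"hand": 0},{"delta_rot": [0,0,5],"delta_pos": [1.5,-4.5,0],"hand": 0},{"delta_rot": [0,0,5],"delta_pos": [1.5,-4.5,0],"hand": 0},{"delta_rot": [0,0,5],"delta_pos": [1.5,-4.5,0],"hand": 0},{"delta_rot": [0,0,3.35],"delta_pos": [1.5,-4.5,0],"hand": 0},{"delta_rot": [0,0,0],"delta_pos": [1.5,-4.5,0],"hand": 0},{"delta_rot": [0,0,0],"delta_pos": [1.5,-4.5,0],"hand": 0},{"delta_rot": [0,0,0],"delta_pos": [1.5,-4.5,0],"hand": 0},{"delta_rot": [0,0,0],"delta_pos": [1.5,-4.5,0],"hand": 0}], force=10)

```text
t: 1.1
eef_pos: [0.354, 0.1882, 0.2486]
ee_rot: [-3.141, -0.0, 0.173]
force: [0.9, -1.2, 0.0]
width: 0.0133
```

Request:
move_arm(rows=[{"delta_rot": [0,0,0],"delta_pos": [1,-3.8,0],"hand": 0},{"delta_rot": [0,0,0],"delta_pos": [1,-3.8,0],"hand": 0},{"delta_rot": [0,0,0],"delta_pos": [1,-3.8,0],"hand": 0},{"delta_rot": [0.85,-4.93,0],"delta_pos": [1,-3.8,0],"hand": 0},{"delta_rot": [0.85,-4.93,0],"delta_pos": [1,-3.8,0],"hand": 0},{"delta_rot": [0.85,-4.93,0],"delta_pos": [1,0,0],"hand": 0},{"delta_rot": [0.85,-4.93,0],"delta_pos": [1,0,0],"hand": 0},{"delta_rot": [0.85,-4.93,0],"delta_pos": [0,0,0],"hand": 0},{"delta_rot": [0.85,-4.93,0],"delta_pos": [0,0,0],"hand": 0},{"delta_rot": [0.85,-4.93,0],"delta_pos": [0,0,0],"hand": 0}])

```text
t: 2.1
eef_pos: [0.4375, -0.0053, 0.2709]
ee_rot: [-3.12, -0.6, 0.173]
force: [-0.4, -0.8, -1.1]
width: 0.0002
```

```bash
python3 - <<'E'
from station import *
s=get_state();print(s["q"],s["eef_pos"],s["ee_rot"],s["force"],s["width"])
E
```

```text
[ 0.58305076 -0.45138683 -1.01289739  0.45598473 -0.48483642  0.81819158] [ 0.43745946 -0.00529483  0.27094653] [-3.1198936  -0.59973151  0.17267405] [-0.38268164 -0.8123692  -1.10284244] 0.0002072905995556529
```

Request:
move_arm(rows=[{"delta_rot": [0,0,0],"delta_pos": [0.6,3,0],"hand": 0},{"delta_rot": [0,0,0],"delta_pos": [0.6,3,0],"hand": 0},{"delta_rot": [0,0,0],"delta_pos": [1,2.9,0],"hand": 0},{"delta_rot": [0.45,-2.6,0],"delta_pos": [1,0,-2],"hand": 0},{"delta_rot": [0.45,-2.6,0],"delta_pos": [1,0,-2],"hand": 0},{"delta_rot": [0.45,-2.6,0],"delta_pos": [0,0,-2],"hand": 0},{"delta_rot": [0.45,-2.6,0],"delta_pos": [0,0,-2],"hand": 0},{"delta_rot": [0,0,0],"delta_pos": [0,0,-2],"hand": 0},{"delta_rot": [0,0,0],"delta_pos": [0,0,-2],"hand": 0},{"delta_rot": [0,0,0],"delta_pos": [0,0,-2],"hand": 0}])

```text
t: 3.1
eef_pos: [0.5265, 0.0459, 0.2202]
ee_rot: [-3.046, -0.621, 0.182]
force: [-0.0, -0.1, 0.1]
width: 0.0005
```

```bash
python3 - <<'E'
from station import *
import cv2
s=get_state();print(s["q"],s["eef_pos"],s["ee_rot"],s["force"],s["width"])
for n in("scene","top"):cv2.imwrite(f"pics/{n}1.png",grab_frame(n))
E
```

```text
[ 0.43422447 -0.15246603 -1.01634522  0.57289466 -0.09701956  0.79541956] [0.52647003 0.04587547 0.22016873] [-3.04645823 -0.62092741  0.18206856] [-0.00364852 -0.14090446  0.09070943] 0.0005403810420683201
```

View pics/scene1.png

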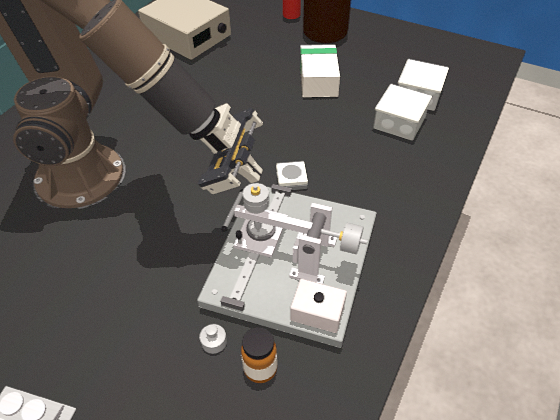

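View pics/top1.png

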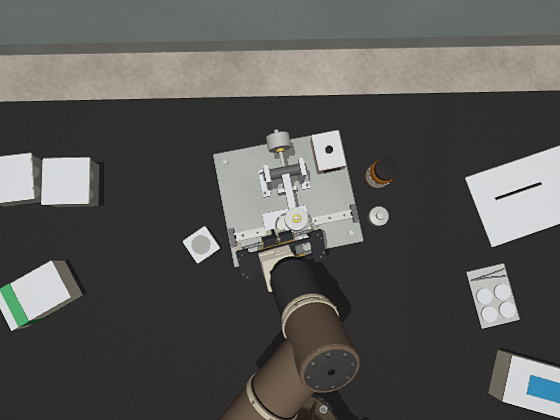

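```bash
cat >> h.py <<'E'
from scipy.spatial.transform import Rotation as Ro
def Rd(tilt,yaw=0.1719): # tilt deg from vertical, forward
    return Ro.from_euler('z',yaw)*Ro.from_euler('y',-np.deg2rad(tilt))*Ro.from_euler('x',np.pi)
def todo(pos,tilt,yaw=.1719):
    from station import get_state
    s=get_state();R=Ro.from_euler('xyz',s["ee_rot"])
    print("dpos cm",np.round((np.array(pos)-s["eef_pos"])*100,2),"drot deg",np.round(np.rad2deg((Rd(tilt,yaw)*R.inv()).as_rotvec()),2),"F",np.round(s["force"],1),"q",np.round(s["q"],2),"t",s["t"])
def tcp(rel,y,tilt,th=0,lift=0): # contact TCP; rel extra (x,z) mm
    a=np.deg2rad(90-tilt);d=np.array([np.cos(a),-np.sin(a)]);n=np.array([np.sin(a),np.cos(a)])
    b=np.array([50-185*np.cos(th),150+185*np.sin(th)])-14.5*n-7*d+np.array(rel)
    return w(np.load("pose.npy")[:3],(b[0],y,b[1]))
E
python3 - <<'E'
from h import *
t=tcp((0,-15),106,30);print(t);todo(t,30)
E
```

```text
[0.47873763 0.08349169 0.13381218]
dpos cm [-4.74  3.79 -8.51] drot deg [-5.43  4.52 -3.47] F [ 1.  -0.9 -0.3] q [ 0.43 -0.15 -1.02  0.57 -0.1   0.79] t 3.2
```

Request:
move_arm(rows=[{"delta_rot": [-2.7,2.3,-1.7],"delta_pos": [0,1.9,0],"hand": 0},{"delta_rot": [-2.7,2.3,-1.7],"delta_pos": [0,1.9,0],"hand": 0},{"delta_rot": [0,0,0],"delta_pos": [-2.4,0,0],"hand": 0},{"delta_rot": [0,0,0],"delta_pos": [-2.3,0,0],"hand": 0},{"delta_rot": [0,0,0],"delta_pos": [0,0,-2],"hand": 0},{"delta_rot": [0,0,0],"delta_pos": [0,0,-2],"hand": 0},{"delta_rot": [0,0,0],"delta_pos": [0,0,-2],"hand": 0},{"delta_rot": [0,0,0],"delta_pos": [0,0,-2],"hand": 0},{"delta_rot": [0,0,0],"delta_pos": [0,0,-0.5],"hand": 0},{"delta_rot": [0,0,0],"delta_pos": [0,0,0],"hand": 0}])

```text
t: 4.2
eef_pos: [0.503, 0.0781, 0.1753]
ee_rot: [-3.114, -0.459, 0.175]
force: [-0.0, -1.4, -0.3]
width: 0.0007
```

```bash
python3 - <<'E'
from h import *
from station import get_state
print(get_state()["eef_pos"],get_state()["ee_rot"])
t=tcp((0,-15),106,30);print(t);todo(t,30)
E
```

```text
[0.50303322 0.07808416 0.17534099] [-3.11414558 -0.45914793  0.17465679]
[0.47873763 0.08349169 0.13381218]
dpos cm [-2.43  0.54 -4.15] drot deg [-0.73 -3.88 -0.9 ] F [-0.  -1.4 -0.3] q [ 0.57 -0.09 -1.02  0.63 -0.25  0.6 ] t 4.2
```

```bash
cat > fk.py <<'E'
import numpy as np
from scipy.spatial.transform import Rotation as Ro
D=[([1.53610235,.359353167,.0110463641,-.000367787,-1.22408251,-.288075595],[.21399478,.63969655,.24763584],[3.13996707,-.000121,-.32289473]),
([0.58305076,-0.45138683,-1.01289739,0.45598473,-0.48483642,0.81819158],[0.43745946,-0.00529483,0.27094653],[-3.1198936,-0.59973151,0.17267405]),
([0.43422447,-0.15246603,-1.01634522,0.57289466,-0.09701956,0.79541956],[0.52647003,0.04587547,0.22016873],[-3.04645823,-0.62092741,0.18206856])]
E
python3 - <<'E'
from fk import *
from station import get_state
s=get_state();D.append((list(s["q"]),list(s["eef_pos"]),list(s["ee_rot"])))
open("fk.py","a").write("D.append(%r)\n"%((list(map(float,s["q"])),list(map(float,s["eef_pos"])),list(map(float,s["ee_rot"]))),))
import itertools
from scipy.optimize import least_squares
# orientation fit over sign choices
best=[]
for s1,s3,s4,s5,s6 in itertools.product([1],[-1,1],[1,-1],[1,-1],[1,-1]):
  for e in range(4):
    def M(q,p):
        return Ro.from_euler('z',q[0]+p[0])*Ro.from_euler('y',q[1]+s3*q[2]+p[1])*Ro.from_euler('x',s4*q[3])*Ro.from_euler('y',s5*q[4]+p[2])*Ro.from_euler('x',s6*q[5])*Ro.from_rotvec(p[3:6])
    f=lambda p:np.concatenate([(M(q,p).inv()*Ro.from_euler('xyz',r)).as_rotvec() for q,_,r in D])
    r=least_squares(f,np.r_[0,0,0,np.random.randn(3)*1.5]);best.append((r.cost,(s3,s4,s5,s6),np.round(r.x,3)))
best.sort(key=lambda b:b[0])
for b in best[:6]:print(b)
E
```

```text
(np.float64(3.890954656185714e-16), (-1, -1, -1, -1), array([ 0.   , -0.   , -0.   , -1.209,  1.209, -1.209]))
(np.float64(3.890954689870339e-16), (-1, -1, -1, -1), array([ 0.   , -0.   , -0.   , -1.209,  1.209, -1.209]))
(np.float64(3.8909546991951344e-16), (-1, 1, -1, -1), array([ 0.   , -3.142,  3.142,  2.418, -2.418,  2.418]))
(np.float64(3.890954716093629e-16), (-1, 1, -1, -1), array([ 0.   , -3.142,  3.142, -1.209,  1.209, -1.209]))
(np.float64(3.890954725903908e-16), (-1, 1, -1, 1), array([ 0.   , -3.142, -0.   , -2.418,  2.418,  2.418]))
(np.float64(3.8909547489418967e-16), (-1, -1, -1, -1), array([ 0.   , -0.   , -0.   , -1.209,  1.209, -1.209]))
```

```bash
cat >> fk.py <<'E'
OFF=Ro.from_rotvec([-1.2092,1.2092,-1.2092])
OFF=Ro.from_matrix(np.round(OFF.as_matrix()))
def mats(q):
    A=Ro.from_euler('z',q[0]);B=A*Ro.from_euler('y',q[1]);C=A*Ro.from_euler('y',q[1]-q[2])
    E=C*Ro.from_euler('x',-q[3])*Ro.from_euler('y',-q[4]);R=E*Ro.from_euler('x',-q[5])*OFF
    return A,B,C,E,R
def cols(q):
    A,B,C,E,R=mats(q);x,y,z=np.eye(3)
    return np.c_[A.apply(x),A.apply(y),A.apply(z),B.apply(z),C.apply(x),C.apply(z),R.apply(z)]
Amat=np.vstack([cols(d[0]) for d in D]);b=np.concatenate([d[1] for d in D])
P,*_=np.linalg.lstsq(Amat,b,rcond=None)
def fk(q):return cols(q)@P,mats(q)[4]
LO=np.array([-3.07,-1.43,-1.02,-3.03,-3.05,-3.03]);HI=np.array([3.07,2.12,1.25,1.67,0,3.03])
def ik(pos,R,q0,wr=1.):
    from scipy.optimize import least_squares
    f=lambda q:np.r_[(fk(q)[0]-pos)*10,wr*(fk(q)[1].inv()*R).as_rotvec()]
    r=least_squares(f,np.clip(q0,LO+.02,HI-.02),bounds=(LO+.01,HI-.005));return r.x,np.abs(r.fun).max()
E
python3 - <<'E'
from fk import *
print(np.round(P,4),np.abs(Amat@P-b).max())
from h import tcp,Rd
rng=np.random.default_rng(0)
def sol(t,R):
    out=[]
    for i in range(25):
        q0=LO+(HI-LO)*rng.random(6);q0[0]=rng.uniform(-1,1)
        q,e=ik(t,R,q0)
        if e<2e-3 and not any(np.abs(q-o).max()<.05 for o in out):out.append(q)
    return out
for tilt in(20,25,30,35,45,60,75,90):
  for yaw in (.1719,):
    for th in(0,.6,1.1):
      ss=sol(tcp((0,-15 if th==0 else 0),31,tilt,th),Rd(tilt,yaw))
      print(tilt,yaw,th,[np.round(q,2).tolist() for q in ss])
E
```

```text
[ 0.1541 -0.171   0.1331  0.5659  0.2919  0.0504  0.3461] 0.027101910141183294
20 0.1719 0 []
20 0.1719 0.6 [[0.42, -0.1, -0.67, 0.14, -0.67, 1.23]]
20 0.1719 1.1 [[0.38, -0.0, -0.37, 0.09, -0.87, 1.31]]
25 0.1719 0 []
25 0.1719 0.6 [[2.65, -1.31, -0.1, 1.55, -2.88, 0.6], [0.44, -0.15, -0.75, 0.22, -0.56, 1.14]]
25 0.1719 1.1 [[0.4, -0.05, -0.46, 0.14, -0.74, 1.26]]
30 0.1719 0 []
30 0.1719 0.6 [[0.46, -0.19, -0.84, 0.34, -0.44, 1.0], [2.6, -1.33, -0.22, 1.41, -2.8, 0.48]]
30 0.1719 1.1 [[0.41, -0.1, -0.55, 0.21, -0.62, 1.19]]
35 0.1719 0 []
35 0.1719 0.6 [[0.49, -0.23, -0.93, 0.57, -0.34, 0.76], [2.54, -1.34, -0.34, 1.32, -2.71, 0.41]]
35 0.1719 1.1 [[0.43, -0.14, -0.64, 0.32, -0.49, 1.08]]
45 0.1719 0 []
45 0.1719 0.6 []
45 0.1719 1.1 [[0.47, -0.2, -0.84, 0.89, -0.27, 0.48]]
60 0.1719 0 []
60 0.1719 0.6 []
60 0.1719 1.1 []
75 0.1719 0 []
75 0.1719 0.6 []
75 0.1719 1.1 []
90 0.1719 0 []
90 0.1719 0.6 []
90 0.1719 1.1 []
```

```bash
python3 - <<'E'
from fk import *
x,y,z=np.eye(3)
names="Ax Ay Az Bx By Bz Cx Cy Cz Dx Ey Ez Rx Ry Rz".split()
def full(q):
    A,B,C,E,R=mats(q);Dm=C*Ro.from_euler('x',-q[3])
    M={'A':A,'B':B,'C':C,'D':Dm,'E':E,'R':R};v={'x':x,'y':y,'z':z}
    return np.stack([M[n[0]].apply(v[n[1]]) for n in names],1)
A=np.vstack([full(d[0]) for d in D])
import itertools
base=[0,2,5,6,8,14]
for k in(1,2,3):
  o=[]
  for ex in itertools.combinations([i for i in range(15) if i not in base and i not in(4,)],k):
    c=base+list(ex);P,*_=np.linalg.lstsq(A[:,c],b,rcond=None);o.append((np.abs(A[:,c]@P-b).max(),[names[i] for i in ex],np.round(P,3)))
  o.sort(key=lambda t:t[0])
  for t in o[:5]:print(t)
E
```

```text
(np.float64(8.406787460613074e-09), ['Ey'], array([-0.   ,  0.199,  0.602,  0.464, -0.   ,  0.356, -0.192]))
(np.float64(0.027101910141182656), ['Cy'], array([ 0.154,  0.133,  0.566,  0.292,  0.05 ,  0.346, -0.171]))
(np.float64(0.027101910141182767), ['Ay'], array([ 0.154,  0.133,  0.566,  0.292,  0.05 ,  0.346, -0.171]))
(np.float64(0.1001208620899294), ['Rx'], array([-0.368,  0.37 ,  1.062,  0.791, -0.103,  0.773,  0.218]))
(np.float64(0.1918980420145105), ['Dx'], array([-0.313,  0.705,  1.046,  0.331, -0.082,  1.144,  0.331]))
(np.float64(3.062722464530765e-09), ['Ey', 'Ry'], array([-0.   ,  0.199,  0.602,  0.464, -0.   ,  0.356, -0.192, -0.   ]))
(np.float64(3.1301196079525084e-09), ['Ey', 'Rx'], array([-0.   ,  0.199,  0.602,  0.464, -0.   ,  0.356, -0.192,  0.   ]))
(np.float64(5.70654450776642e-09), ['Ey', 'Ez'], array([-0.   ,  0.199,  0.602,  0.464,  0.   ,  0.356, -0.192,  0.   ]))
(np.float64(7.020889009057285e-09), ['Ay', 'Ey'], array([-0.   ,  0.199,  0.602,  0.464, -0.   ,  0.356,  0.   , -0.192]))
(np.float64(7.020889224162996e-09), ['Cy', 'Ey'], array([-0.   ,  0.199,  0.602,  0.464, -0.   ,  0.356,  0.   , -0.192]))
(np.float64(2.6202150926399326e-09), ['Bx', 'Ey', 'Rx'], array([-0.   ,  0.199,  0.602,  0.464, -0.   ,  0.356, -0.   , -0.192,
        0.   ]))
(np.float64(2.665644038835069e-09), ['Ay', 'Ey', 'Ry'], array([-0.   ,  0.199,  0.602,  0.464,  0.   ,  0.356, -0.   , -0.192,
       -0.   ]))
(np.float64(2.6656442608796738e-09), ['Cy', 'Ey', 'Ry'], array([-0.   ,  0.199,  0.602,  0.464,  0.   ,  0.356, -0.   , -0.192,
       -0.   ]))
(np.float64(2.6936124442045184e-09), ['Bx', 'Ey', 'Ry'], array([-0.   ,  0.199,  0.602,  0.464, -0.   ,  0.356, -0.   , -0.192,
       -0.   ]))
(np.float64(2.7795883372760954e-09), ['Ey', 'Rx', 'Ry'], array([-0.   ,  0.199,  0.602,  0.464,  0.   ,  0.356, -0.192, -0.   ,
       -0.   ]))
```

```bash
python3 - <<'E'
s=open("fk.py").read()
i=s.index("def cols");j=s.index("def fk")
s=s[:i]+'''def cols(q):
    A,B,C,E,R=mats(q);x,y,z=np.eye(3)
    return np.c_[A.apply(z),B.apply(z),C.apply(x),R.apply(z),E.apply(y)]
Amat=np.vstack([cols(d[0]) for d in D]);b=np.concatenate([d[1] for d in D])
P,*_=np.linalg.lstsq(Amat,b,rcond=None)
'''+s[j:]
open("fk.py","w").write(s)
E
cat > srch.py <<'E'
from fk import *
from h import w
pose=np.load("pose.npy")[:3]
T=Ro.from_euler('z',pose[2])
def tgt(phi,el,flip,th,yb=31,rel=(0,0,0),past=15.):
    phi,el=np.deg2rad([phi,el])
    d=np.array([np.cos(el)*np.cos(phi),np.cos(el)*np.sin(phi),-np.sin(el)])
    n=np.cross(d,[0,1,0.]);n/=np.linalg.norm(n); n*=np.sign(n[2]) if abs(n[2])>1e-6 else 1
    x=n*flip;R=np.c_[x,np.cross(d,x),d]
    bar=np.array([50-185*np.cos(th),yb,150+185*np.sin(th)])
    t=bar-14.5*n-(22-past)*d+np.array(rel)
    return w(pose,t),T*Ro.from_matrix(R),n
E
python3 - <<'E'
from srch import *
print(P,np.abs(Amat@P-b).max())
rng=np.random.default_rng(0)
def sol(t,R,N=8):
    for i in range(N):
        q0=LO+(HI-LO)*rng.random(6);q0[0]=rng.uniform(-1.,1.5)
        q0[1]=rng.uniform(-.7,.7)
        if i==0:q0=np.array(D[3][0])
        q,e=ik(t,R,q0)
        if e<2e-3:return q
for flip in(1,-1):
 for phi in(-75,-50,-25,0,25,50,75):
  for el in(20,35,45,55,65):
    r=[]
    for th,rel in((0,(0,0,-15)),(0.6,(0,0,0)),(1.1,(0,0,0))):
      t,R,n=tgt(phi,el,flip,th,rel=rel)
      q=sol(t,R); 
      if q is None:break
      r.append(np.round(q,2).tolist())
    if len(r)>=3:print(flip,phi,el,np.round(n,2),r)
E
```

```text
[ 0.1988      0.60160001  0.4636      0.35604101 -0.1918    ] 8.511835465629947e-09
1 -75 45 [ 0.97 -0.    0.25] [[0.81, 0.25, -1.01, 0.96, -0.93, 0.0], [0.81, 0.13, -0.8, 0.8, -1.15, 0.29], [0.74, 0.18, -0.59, 0.8, -1.22, 0.46]]
1 -75 55 [ 0.98 -0.    0.18] [[0.75, 0.18, -0.95, 0.82, -0.84, 0.25], [0.76, 0.08, -0.71, 0.66, -1.1, 0.53], [0.69, 0.15, -0.49, 0.64, -1.19, 0.68]]
1 -75 65 [ 0.99 -0.    0.12] [[0.69, 0.14, -0.87, 0.62, -0.78, 0.54], [0.68, 0.06, -0.61, 0.49, -1.07, 0.76], [0.62, 0.13, -0.38, 0.46, -1.18, 0.89]]
1 25 20 [ 0.37 -0.    0.93] [[-0.72, 0.43, -0.67, -1.62, -1.15, -2.23], [-0.57, 0.09, -0.56, -1.51, -1.06, -2.74], [-0.42, 0.05, -0.41, -1.45, -0.94, -2.98]]
1 25 35 [ 0.61 -0.    0.79] [[-0.45, 0.17, -0.61, -1.4, -0.81, -2.86], [-0.23, -0.06, -0.49, -1.12, -0.74, 2.86], [-0.09, -0.05, -0.35, -0.97, -0.7, 2.6]]
1 25 45 [ 0.74 -0.    0.67] [[-0.16, 0.07, -0.59, -1.1, -0.59, 2.87], [0.04, -0.11, -0.5, -0.73, -0.61, 2.31], [0.1, -0.07, -0.36, -0.6, -0.65, 2.12]]
1 25 55 [ 0.84 -0.    0.54] [[0.14, 0.02, -0.64, -0.66, -0.44, 2.21], [0.22, -0.12, -0.53, -0.39, -0.62, 1.
[... 3201 characters left out ...]
-0.43, 0.45, -0.05, -1.1, -1.68, -0.32], [-0.38, 0.44, 0.12, -1.14, -1.72, -0.5]]
-1 75 35 [ 0.94 -0.    0.35] [[-0.34, 0.45, -0.2, -0.94, -1.39, -0.47], [-0.31, 0.31, -0.06, -0.93, -1.53, -0.7], [-0.26, 0.33, 0.12, -0.94, -1.59, -0.86]]
-1 75 45 [ 0.97 -0.    0.25] [[-0.23, 0.35, -0.24, -0.83, -1.26, -0.68], [-0.2, 0.24, -0.08, -0.79, -1.42, -0.9], [-0.16, 0.28, 0.11, -0.79, -1.5, -1.04]]
-1 75 55 [ 0.98 -0.    0.18] [[-0.1, 0.27, -0.28, -0.69, -1.13, -0.9], [-0.07, 0.18, -0.11, -0.63, -1.32, -1.1], [-0.04, 0.23, 0.09, -0.62, -1.43, -1.21]]
-1 75 65 [ 0.99 -0.    0.12] [[0.05, 0.21, -0.34, -0.52, -1.02, -1.15], [0.07, 0.13, -0.16, -0.46, -1.24, -1.3], [0.08, 0.2, 0.06, -0.44, -1.37, -1.38]]
```

```bash
cat >> srch.py <<'E'
def ikc(t,R,q0):
    q,e=ik(t,R,q0);return q,e
def rows(qa,qb,n):
    out=[];p0,R0=fk(qa)
    for k in range(1,n+1):
        p1,R1=fk(qa+(qb-qa)*k/n)
        out.append((np.round(np.rad2deg((R1*R0.inv()).as_rotvec()),1).tolist(),np.round((p1-p0)*100,1).tolist()))
        p0,R0=p1,R1
    return out
E
python3 - <<'E'
from srch import *
from station import get_state
qn=np.array(get_state()["q"])
phi,el,f=25,45,-1
q=np.array([-0.16,0.07,-0.59,-1.1,-0.59,-0.27])
for nm,th,rel in(("under",0,(0,0,-15)),("pre",0,(-70,0,-15)),("prehi",0,(-70,0,80)),("safe",0,(-100,0,120)),("side",0,(0,75,-15)),("contact",0,(0,0,0)),("c.3",.3,(0,0,0)),("c.6",.6,(0,0,0)),("c.9",.9,(0,0,0)),("c1.2",1.2,(0,0,0))):
    t,R,n=tgt(phi,el,f,th,35,rel);qq,e=ikc(t,R,q);print(nm,np.round(t,4),np.round(qq,2),round(e,4))
    if nm=="safe":
        print((R*fk(qn)[1].inv()).magnitude()*57.3);print(qn)
        for k in np.linspace(0,1,9):
            p,RR=fk(qn+(qq-qn)*k);print(np.round(p,3),np.round(RR.apply([0,0,1]),2))
E
```

```text
under [0.4921 0.0116 0.1302] [-0.15  0.06 -0.59 -1.1  -0.58 -0.28] 0.0
pre [ 4.231e-01 -4.000e-04  1.302e-01] [-0.24 -0.03 -0.69 -1.09 -0.64 -0.21] 0.0
prehi [ 4.231e-01 -4.000e-04  2.252e-01] [-0.03 -0.26 -0.66 -0.77 -0.65 -0.74] 0.0
safe [ 0.3935 -0.0055  0.2652] [ 0.02 -0.39 -0.67 -0.65 -0.71 -0.93] 0.0
177.5366582884233
[ 0.57279529 -0.08683943 -1.01618939  0.63098786 -0.25088885  0.5958856 ]
[0.503 0.078 0.175] [ 0.43  0.1  -0.9 ]
[0.5   0.024 0.188] [ 0.44  0.09 -0.89]
[ 0.486 -0.019  0.196] [ 0.44  0.08 -0.89]
[ 0.465 -0.048  0.201] [ 0.44  0.1  -0.89]
[ 0.443 -0.064  0.205] [ 0.45  0.14 -0.88]
[ 0.422 -0.065  0.211] [ 0.46  0.19 -0.87]
[ 0.406 -0.054  0.221] [ 0.49  0.26 -0.83]
[ 0.396 -0.033  0.239] [ 0.53  0.33 -0.78]
[ 0.394 -0.005  0.265] [ 0.58  0.4  -0.71]
side [0.4792 0.0855 0.1302] [ 0.12  0.   -0.66 -1.09 -0.39 -0.47] 0.0
contact [0.4921 0.0116 0.1452] [-0.12  0.03 -0.59 -1.05 -0.58 -0.36] 0.0
c.3 [0.5002 0.013  0.1999] [-0.02 -0.07 -0.56 -0.87 -0.58 -0.64] 0.0
c.6 [0.5239 0.0171 0.2497] [ 0.06 -0.12 -0.51 -0.72 -0.6  -0.85] 0.0
c.9 [0.561  0.0236 0.2901] [ 0.1  -0.1  -0.43 -0.63 -0.62 -0.98] 0.0
c1.2 [0.6083 0.0318 0.3176] [ 0.12 -0.05 -0.33 -0.58 -0.65 -1.05] 0.0
```

Request:
move_arm(rows=[{"delta_rot": [0,0,0],"delta_pos": [0,0,2],"hand": 0},{"delta_rot": [0,0,0],"delta_pos": [0,0,3],"hand": 0},{"delta_rot": [0,0,0],"delta_pos": [0,0,3],"hand": 0},{"delta_rot": [0,1.5,0],"delta_pos": [-1,-1,3],"hand": 0},{"delta_rot": [0,1.5,0],"delta_pos": [-1,-1,2],"hand": 0},{"delta_rot": [0,1.5,0],"delta_pos": [-1,-1,0],"hand": 0},{"delta_rot": [0,1.5,0],"delta_pos": [-1,-1,0],"hand": 0},{"delta_rot": [0,1.5,0],"delta_pos": [-1,-1,0],"hand": 0},{"delta_rot": [0,1.5,0],"delta_pos": [-1,-1,0],"hand": 0},{"delta_rot": [0,0,0],"delta_pos": [0,0,0],"hand": 0}])

```text
t: 5.2
eef_pos: [0.4425, 0.0176, 0.3066]
ee_rot: [-3.084, -0.306, 0.163]
force: [-0.3, -0.3, 0.1]
width: 0.0003
```

```bash
python3 - <<'E'
from srch import *
from station import get_state
s=get_state();qn=np.array(s["q"]);print(np.round(qn,2),s["eef_pos"],fk(qn)[0]-s["eef_pos"])
t,R,n=tgt(25,45,-1,0,35,(-100,0,120));q1=np.array([ 0.02,-0.39,-0.67,-0.65,-0.71,-0.93]);q1,e=ik(t,R,q1);print(np.round(q1,2),e)
for r in rows(qn,q1,20):print(r)
E
```

```text
[ 0.54 -0.27 -0.59  0.07 -0.95  1.17] [0.44253368 0.01762864 0.30658328] [-9.63335745e-10 -1.20707004e-09 -7.90002952e-10]
[ 0.02 -0.39 -0.67 -0.65 -0.71 -0.93] 9.624084446047119e-10
([3.8, 1.0, -7.8], [-0.5, -0.3, -0.6])
([3.8, 1.1, -7.8], [-0.5, -0.3, -0.5])
([3.8, 1.2, -7.8], [-0.5, -0.2, -0.5])
([3.9, 1.3, -7.8], [-0.5, -0.2, -0.4])
([3.9, 1.3, -7.8], [-0.4, -0.2, -0.4])
([3.9, 1.4, -7.7], [-0.4, -0.1, -0.4])
([4.0, 1.5, -7.7], [-0.4, -0.1, -0.3])
([4.1, 1.6, -7.7], [-0.3, -0.1, -0.3])
([4.1, 1.6, -7.6], [-0.3, -0.1, -0.3])
([4.2, 1.7, -7.6], [-0.3, -0.1, -0.2])
([4.3, 1.7, -7.5], [-0.2, -0.1, -0.2])
([4.4, 1.8, -7.4], [-0.2, -0.0, -0.1])
([4.5, 1.8, -7.4], [-0.2, -0.0, -0.1])
([4.6, 1.9, -7.3], [-0.1, -0.0, -0.1])
([4.7, 1.9, -7.2], [-0.1, -0.1, -0.0])
([4.8, 1.9, -7.1], [-0.1, -0.1, -0.0])
([4.9, 1.9, -7.0], [-0.0, -0.1, 0.0])
([5.0, 1.9, -6.9], [-0.0, -0.1, 0.0])
([5.2, 1.9, -6.8], [0.0, -0.1, 0.1])
([5.3, 1.8, -6.7], [0.0, -0.1, 0.1])
```

Request:
move_arm(rows=[{"delta_rot": [3.5,1,-7.2],"delta_pos": [-0.5,-0.3,-0.5],"hand": 0},{"delta_rot": [3.5,1,-7.2],"delta_pos": [-0.5,-0.3,-0.5],"hand": 0},{"delta_rot": [3.5,1.1,-7.2],"delta_pos": [-0.5,-0.2,-0.5],"hand": 0},{"delta_rot": [3.5,1.2,-7.2],"delta_pos": [-0.4,-0.2,-0.4],"hand": 0},{"delta_rot": [3.6,1.2,-7.2],"delta_pos": [-0.4,-0.1,-0.4],"hand": 0},{"delta_rot": [3.6,1.3,-7.1],"delta_pos": [-0.4,-0.1,-0.3],"hand": 0},{"delta_rot": [3.6,1.3,-7.1],"delta_pos": [-0.4,-0.1,-0.3],"hand": 0},{"delta_rot": [3.7,1.4,-7.1],"delta_pos": [-0.3,-0.1,-0.3],"hand": 0},{"delta_rot": [3.7,1.5,-7],"delta_pos": [-0.3,-0.1,-0.3],"hand": 0},{"delta_rot": [3.8,1.5,-7],"delta_pos": [-0.3,-0.1,-0.2],"hand": 0}])

```text
t: 6.2
eef_pos: [0.4029, 0.0023, 0.2685]
ee_rot: [-2.682, 0.164, -1.163]
force: [0.3, 0.3, 0.1]
width: 0.0005
```

Request:
move_arm(rows=[{"delta_rot": [3.9,1.6,-6.9],"delta_pos": [-0.2,-0.1,-0.2],"hand": 0},{"delta_rot": [3.9,1.6,-6.8],"delta_pos": [-0.2,0,-0.1],"hand": 0},{"delta_rot": [4,1.6,-6.8],"delta_pos": [-0.2,0,-0.1],"hand": 0},{"delta_rot": [4.1,1.7,-6.7],"delta_pos": [-0.1,0,-0.1],"hand": 0},{"delta_rot": [4.2,1.7,-6.7],"delta_pos": [-0.1,-0.1,0],"hand": 0},{"delta_rot": [4.3,1.7,-6.6],"delta_pos": [-0.1,-0.1,0],"hand": 0},{"delta_rot": [4.4,1.7,-6.5],"delta_pos": [0,-0.1,0],"hand": 0},{"delta_rot": [4.4,1.7,-6.4],"delta_pos": [0,-0.1,0],"hand": 0},{"delta_rot": [4.5,1.7,-6.3],"delta_pos": [0,-0.1,0],"hand": 0},{"delta_rot": [4.6,1.7,-6.2],"delta_pos": [0,-0.1,0],"hand": 0}])

```text
t: 7.2
eef_pos: [0.3939, -0.0048, 0.2636]
ee_rot: [3.05, 0.742, -2.627]
force: [-0.2, 0.0, 0.3]
width: 0.0004
```

```bash
python3 - <<'E'
from srch import *
from station import get_state
s=get_state();qn=np.array(s["q"]);print(np.round(qn,2),s["eef_pos"])
t,R,n=tgt(25,45,-1,0,35,(-70,0,80));q1=np.array([ 0.02,-0.39,-0.67,-0.65,-0.71,-0.93]);q1,e=ik(t,R,q1);print(np.round(q1,2),e)
print((t-s["eef_pos"])*100,np.rad2deg((R*fk(qn)[1].inv()).as_rotvec()))
E
```

```text
[ 0.02 -0.37 -0.65 -0.62 -0.75 -0.7 ] [ 0.39393853 -0.00479703  0.26362283]
[-0.03 -0.26 -0.66 -0.77 -0.65 -0.74] 2.220446049250313e-15
[ 2.91450913  0.44442046 -3.8410453 ] [  8.35983101   3.33529734 -11.43036178]
```

Request:
move_arm(rows=[{"delta_rot": [4.2,1.7,-5.7],"delta_pos": [1.5,0.2,-1.9],"hand": 0},{"delta_rot": [4.2,1.6,-5.7],"delta_pos": [1.4,0.2,-1.9],"hand": 0},{"delta_rot": [0,0,0],"delta_pos": [0,0,-2],"hand": 0},{"delta_rot": [0,0,0],"delta_pos": [0,0,-2],"hand": 0},{"delta_rot": [0,0,0],"delta_pos": [0,0,-2],"hand": 0},{"delta_rot": [0,0,0],"delta_pos": [0,0,-2],"hand": 0},{"delta_rot": [0,0,0],"delta_pos": [0,0,-1.5],"hand": 0},{"delta_rot": [0,0,0],"delta_pos": [0,0,0],"hand": 0},{"delta_rot": [0,0,0],"delta_pos": [0,0,0],"hand": 0},{"delta_rot": [0,0,0],"delta_pos": [0,0,0],"hand": 0}])

```text
t: 8.2
eef_pos: [0.4234, -0.0008, 0.1313]
ee_rot: [2.843, 0.739, -2.961]
force: [-0.7, -0.2, 0.1]
width: 0.0003
```

```bash
python3 - <<'E'
from srch import *
from station import get_state,grab_frame
import cv2
s=get_state();qn=np.array(s["q"]);print(np.round(qn,2),s["eef_pos"],s["force"])
t,R,n=tgt(25,45,-1,0,35,(0,0,-15))
print((t-s["eef_pos"])*100,np.rad2deg((R*fk(qn)[1].inv()).as_rotvec()))
for n in("scene","top"):
  f=grab_frame(n)
  y,x=(130,180) if n=="scene" else(180,200)
  cv2.imwrite(f"pics/{n}2.png",cv2.resize(f[y:y+180,x:x+220],None,fx=3.3,fy=3.3,interpolation=cv2.INTER_CUBIC))
E
```

```text
[-0.24 -0.03 -0.69 -1.09 -0.64 -0.21] [ 0.4233629  -0.00076756  0.13130014] [-0.71537262 -0.18313491  0.09453573]
[ 6.8689541   1.23856205 -0.10877671] [ 0.16109294  0.16161631 -0.31916341]
```

View pics/scene2.png

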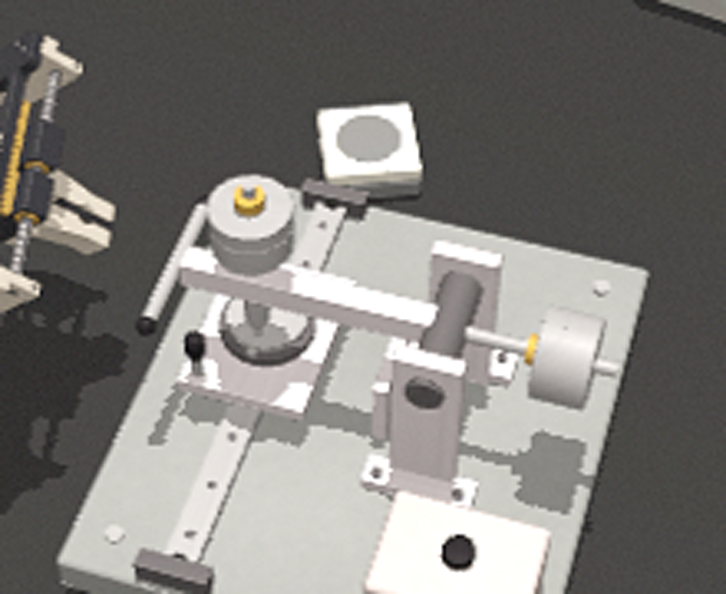

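View pics/top2.png

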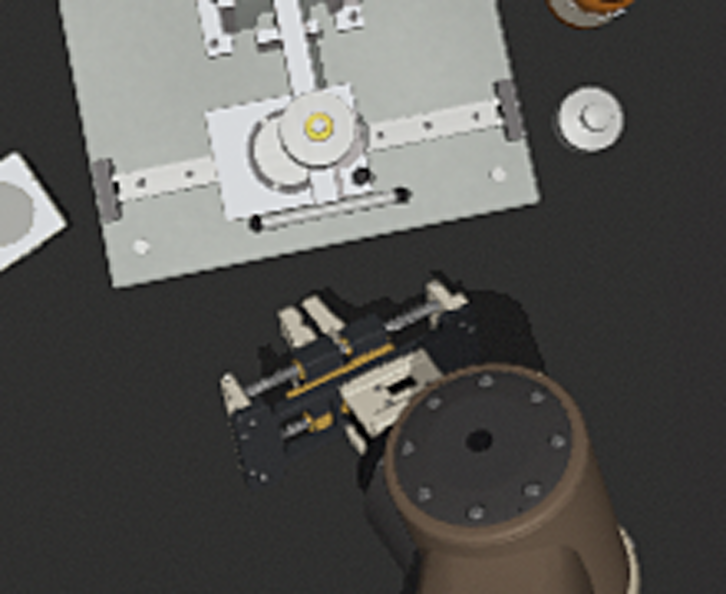

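Request:
move_arm(rows=[{"delta_rot": [0,0,0],"delta_pos": [1.2,0.2,-0.1],"hand": 0},{"delta_rot": [0,0,0],"delta_pos": [1.2,0.2,0],"hand": 0},{"delta_rot": [0,0,0],"delta_pos": [1.2,0.2,0],"hand": 0},{"delta_rot": [0,0,0],"delta_pos": [1.1,0.2,0],"hand": 0},{"delta_rot": [0,0,0],"delta_pos": [1.1,0.2,0],"hand": 0},{"delta_rot": [0,0,0],"delta_pos": [0.6,0.1,0],"hand": 0},{"delta_rot": [0,0,0],"delta_pos": [0.4,0.1,0],"hand": 0},{"delta_rot": [0,0,0],"delta_pos": [0,0,0],"hand": 0},{"delta_rot": [0,0,0],"delta_pos": [0,0,0],"hand": 0},{"delta_rot": [0,0,0],"delta_pos": [0,0,0],"hand": 0}])

```text
t: 9.3
eef_pos: [0.4907, 0.0112, 0.1293]
ee_rot: [2.841, 0.737, -2.963]
force: [-0.4, -0.7, -0.3]
width: 0.0006
```

```bash
python3 - <<'E'
from srch import *
from station import get_state,grab_frame
import cv2
s=get_state();qn=np.array(s["q"]);print(np.round(qn,2),s["eef_pos"],s["force"])
t,R,n=tgt(25,45,-1,0,35,(0,0,0))
print((t-s["eef_pos"])*100,np.rad2deg((R*fk(qn)[1].inv()).as_rotvec()))
for n in("scene",):
  f=grab_frame(n)
  y,x=(130,180) if n=="scene" else(180,200)
  cv2.imwrite(f"pics/{n}3.png",cv2.resize(f[y:y+180,x:x+220],None,fx=3.3,fy=3.3,interpolation=cv2.INTER_CUBIC))
E
```

```text
[-0.16  0.06 -0.59 -1.1  -0.58 -0.26] [0.4907412  0.0111713  0.12932699] [-0.41248096 -0.73015433 -0.28521557]
[0.13112381 0.04467597 1.58853889] [ 0.12169725  0.0840974  -0.27718738]
```

View pics/scene3.png

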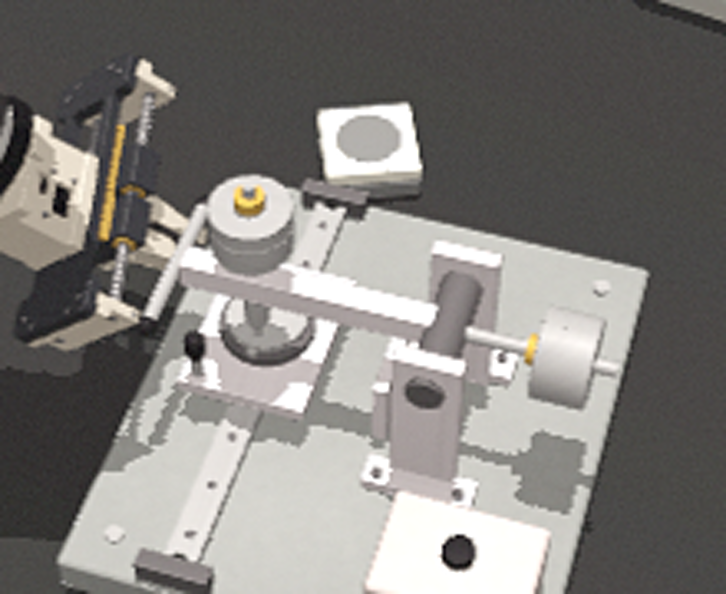

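Request:
move_arm(rows=[{"delta_rot": [0,0,0],"delta_pos": [0.1,0,0.2],"hand": 0},{"delta_rot": [0,0,0],"delta_pos": [0,0,0.2],"hand": 0},{"delta_rot": [0,0,0],"delta_pos": [0,0,0.2],"hand": 0},{"delta_rot": [0,0,0],"delta_pos": [0,0,0.2],"hand": 0},{"delta_rot": [0,0,0],"delta_pos": [0,0,0.2],"hand": 0},{"delta_rot": [0,0,0],"delta_pos": [0,0,0.2],"hand": 0},{"delta_rot": [0,0,0],"delta_pos": [0,0,0.2],"hand": 0},{"delta_rot": [0,0,0],"delta_pos": [0,0,0.2],"hand": 0},{"delta_rot": [0,0,0],"delta_pos": [0,0,0.2],"hand": 0},{"delta_rot": [0,0,0],"delta_pos": [0,0,0],"hand": 0}])

```text
t: 10.35
eef_pos: [0.4914, 0.0113, 0.147]
ee_rot: [2.841, 0.736, -2.962]
force: [-1.6, -2.3, -3.6]
width: 0.0005
```

```bash
python3 - <<'E'
from srch import *
ths=np.r_[np.linspace(.02,.02,1),np.linspace(.04,1.2,42)]
pr=None
for th in np.arange(0,1.25,.1):
    t=tgt(25,45,-1,th,35)[0]*100
    if pr is not None:print(round(th,2),np.round(t,2),"per row(/3)",np.round((t-pr)/3,2))
    pr=t
E
```

```text
0.1 [49.3   1.18 16.37] per row(/3) [0.03 0.01 0.62]
0.2 [49.57  1.22 18.2 ] per row(/3) [0.09 0.02 0.61]
0.3 [50.02  1.3  19.99] per row(/3) [0.15 0.03 0.6 ]
0.4 [50.64  1.41 21.73] per row(/3) [0.21 0.04 0.58]
0.5 [51.44  1.55 23.39] per row(/3) [0.26 0.05 0.56]
0.6 [52.39  1.71 24.97] per row(/3) [0.32 0.06 0.53]
0.7 [53.49  1.91 26.44] per row(/3) [0.37 0.06 0.49]
0.8 [54.73  2.12 27.79] per row(/3) [0.41 0.07 0.45]
0.9 [56.1   2.36 29.01] per row(/3) [0.46 0.08 0.41]
1.0 [57.58  2.62 30.09] per row(/3) [0.49 0.09 0.36]
1.1 [59.16  2.89 31.01] per row(/3) [0.53 0.09 0.31]
1.2 [60.83  3.18 31.76] per row(/3) [0.55 0.1  0.25]
```

Request:
move_arm(rows=[{"delta_rot": [0,0,0],"delta_pos": [0,0,0.2],"hand": 0},{"delta_rot": [0,0,0],"delta_pos": [0,0,0.3],"hand": 0},{"delta_rot": [0,0,0],"delta_pos": [0,0,0.4],"hand": 0},{"delta_rot": [0,0,0],"delta_pos": [0,0,0.5],"hand": 0},{"delta_rot": [0,0,0],"delta_pos": [0.1,0,0.5],"hand": 0},{"delta_rot": [0,0,0],"delta_pos": [0.1,0,0.5],"hand": 0},{"delta_rot": [0,0,0],"delta_pos": [0.1,0,0.5],"hand": 0},{"delta_rot": [0,0,0],"delta_pos": [0.1,0.1,0.5],"hand": 0},{"delta_rot": [0,0,0],"delta_pos": [0.1,0,0.5],"hand": 0},{"delta_rot": [0,0,0],"delta_pos": [0.1,0,0.4],"hand": 0}])

```text
t: 11.35
eef_pos: [0.4968, 0.0125, 0.1903]
ee_rot: [2.841, 0.736, -2.962]
force: [-9.7, -2.0, -0.6]
width: 0.0007
```

```bash
python3 - <<'E'
from srch import *
from station import get_state,grab_frame
import cv2
s=get_state();print(s["eef_pos"],s["force"],s["moment"])
for n in("scene",):
  f=grab_frame(n)
  y,x=(130,180) if n=="scene" else(180,200)
  cv2.imwrite(f"pics/{n}4.png",cv2.resize(f[y:y+180,x:x+220],None,fx=3.3,fy=3.3,interpolation=cv2.INTER_CUBIC))
E
```

```text
[0.49675225 0.01249007 0.19027965] [-9.69807114 -2.02992481 -0.61451507] [-1.94897866  4.38857666  0.90790826]
```

View pics/scene4.png

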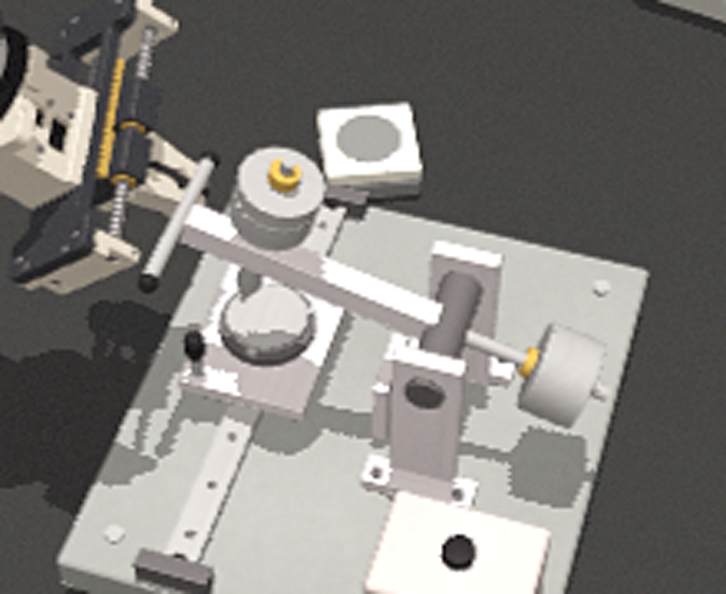

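Request:
move_arm(rows=[{"delta_rot": [0,0,0],"delta_pos": [0,0,0.5],"hand": 0},{"delta_rot": [0,0,0],"delta_pos": [0.1,0,0.5],"hand": 0},{"delta_rot": [0,0,0],"delta_pos": [0.2,0,0.5],"hand": 0},{"delta_rot": [0,0,0],"delta_pos": [0.2,0.1,0.5],"hand": 0},{"delta_rot": [0,0,0],"delta_pos": [0.2,0,0.5],"hand": 0},{"delta_rot": [0,0,0],"delta_pos": [0.2,0,0.5],"hand": 0},{"delta_rot": [0,0,0],"delta_pos": [0.2,0.1,0.5],"hand": 0},{"delta_rot": [0,0,0],"delta_pos": [0.2,0,0.5],"hand": 0},{"delta_rot": [0,0,0],"delta_pos": [0.3,0,0.5],"hand": 0},{"delta_rot": [0,0,0],"delta_pos": [0.3,0.1,0.5],"hand": 0}])

```text
t: 12.4
eef_pos: [0.5176, 0.0151, 0.241]
ee_rot: [2.842, 0.738, -2.963]
force: [-2.9, -1.2, -0.2]
width: 0.0008
```

```bash
python3 - <<'E'
from srch import *
from station import get_state,grab_frame
import cv2
s=get_state();print(s["eef_pos"],s["force"],s["moment"])
for n in("scene",):
  f=grab_frame(n)
  y,x=(130,180) if n=="scene" else(180,200)
  cv2.imwrite(f"pics/{n}5.png",cv2.resize(f[y:y+180,x:x+220],None,fx=3.3,fy=3.3,interpolation=cv2.INTER_CUBIC))
E
```

```text
[0.51756504 0.01505784 0.24103029] [-2.85835505 -1.16429895 -0.2254053 ] [-1.70045995  2.694981    0.17280743]
```

View pics/scene5.png

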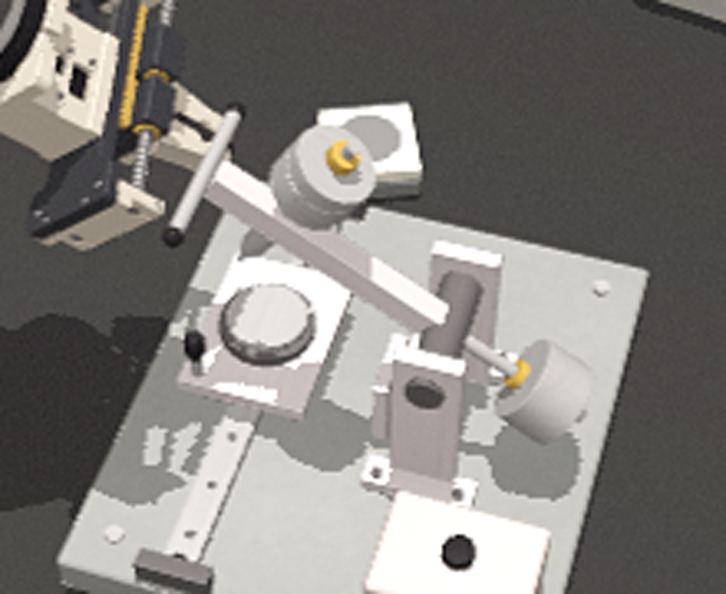

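Request:
move_arm(rows=[{"delta_rot": [0,0,0],"delta_pos": [0.3,0,0.5],"hand": 0},{"delta_rot": [0,0,0],"delta_pos": [0.3,0.1,0.5],"hand": 0},{"delta_rot": [0,0,0],"delta_pos": [0.3,0,0.5],"hand": 0},{"delta_rot": [0,0,0],"delta_pos": [0.3,0.1,0.4],"hand": 0},{"delta_rot": [0,0,0],"delta_pos": [0.4,0,0.4],"hand": 0},{"delta_rot": [0,0,0],"delta_pos": [0.4,0.1,0.4],"hand": 0},{"delta_rot": [0,0,0],"delta_pos": [0.4,0,0.4],"hand": 0},{"delta_rot": [0,0,0],"delta_pos": [0.4,0.1,0.4],"hand": 0},{"delta_rot": [0,0,0],"delta_pos": [0.4,0,0.4],"hand": 0},{"delta_rot": [0,0,0],"delta_pos": [0.4,0.1,0.4],"hand": 0}])

```text
t: 13.45
eef_pos: [0.5536, 0.0202, 0.2837]
ee_rot: [2.842, 0.738, -2.963]
force: [-0.4, -1.0, -2.3]
width: 0.0004
```

```bash
python3 - <<'E'
from srch import *
from station import get_state,grab_frame
import cv2
s=get_state();print(s["eef_pos"],s["force"],s["moment"])
for n in("scene",):
  f=grab_frame(n)
  y,x=(110,180) if n=="scene" else(180,200)
  cv2.imwrite(f"pics/{n}6.png",cv2.resize(f[y:y+180,x:x+220],None,fx=3.3,fy=3.3,interpolation=cv2.INTER_CUBIC))
E
```

```text
[0.55361522 0.02015974 0.28374697] [-0.39373098 -0.98475842 -2.33790544] [-1.6235421   2.12211862 -0.12776248]
```

View pics/scene6.png

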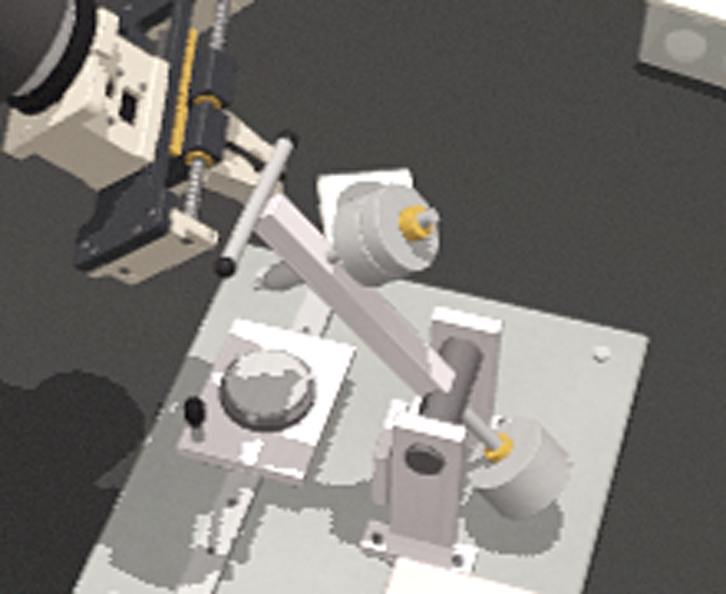

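Request:
move_arm(rows=[{"delta_rot": [0,0,0],"delta_pos": [0.4,0,0.4],"hand": 0},{"delta_rot": [0,0,0],"delta_pos": [0.4,0.1,0.4],"hand": 0},{"delta_rot": [0,0,0],"delta_pos": [0.4,0.1,0.3],"hand": 0},{"delta_rot": [0,0,0],"delta_pos": [0.4,0,0.3],"hand": 0},{"delta_rot": [0,0,0],"delta_pos": [0.4,0.1,0.3],"hand": 0},{"delta_rot": [0,0,0],"delta_pos": [0.4,0.1,0.2],"hand": 0},{"delta_rot": [0,0,0],"delta_pos": [0.4,0.1,0.2],"hand": 0},{"delta_rot": [0,0,0],"delta_pos": [0.4,0,0.2],"hand": 0},{"delta_rot": [0,0,0],"delta_pos": [0.3,0.1,0.2],"hand": 0},{"delta_rot": [0,0,0],"delta_pos": [0.3,0.1,0.2],"hand": 0}])

```text
t: 14.5
eef_pos: [0.5914, 0.0273, 0.3105]
ee_rot: [2.841, 0.737, -2.963]
force: [0.3, 1.0, -0.5]
width: 0.0005
```

```bash
python3 - <<'E'
from srch import *
from station import get_state,grab_frame
import cv2
s=get_state();print(s["eef_pos"],s["force"],s["moment"])
for n in("scene",):
  f=grab_frame(n)
  y,x=(110,180) if n=="scene" else(180,200)
  cv2.imwrite(f"pics/{n}7.png",cv2.resize(f[y:y+180,x:x+220],None,fx=3.3,fy=3.3,interpolation=cv2.INTER_CUBIC))
E
```

```text
[0.59142627 0.02726558 0.31047922] [ 0.303088    0.97950498 -0.45809181] [-1.32043339  1.83373841  0.01635631]
```

View pics/scene7.png

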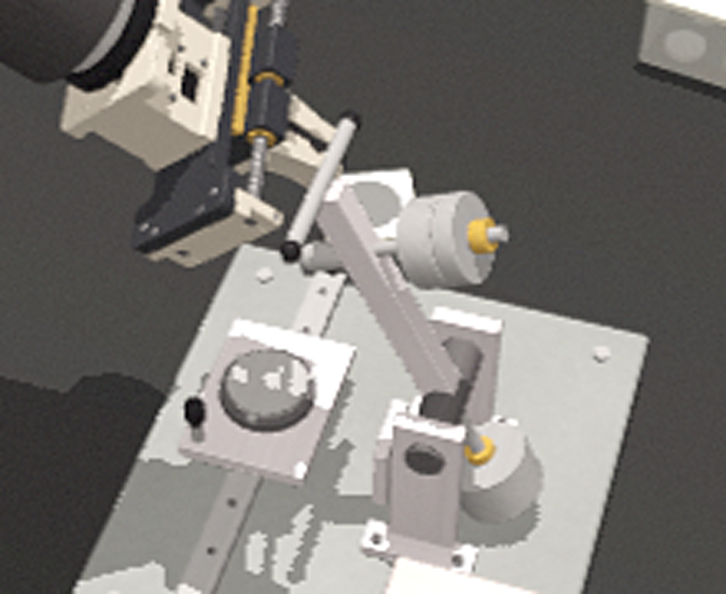

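Request:
move_arm(rows=[{"delta_rot": [0,0,0],"delta_pos": [0.4,0.1,0.2],"hand": 0},{"delta_rot": [0,0,0],"delta_pos": [0.4,0,0.2],"hand": 0},{"delta_rot": [0,0,0],"delta_pos": [0.4,0.1,0.2],"hand": 0},{"delta_rot": [0,0,0],"delta_pos": [0.3,0,0.1],"hand": 0},{"delta_rot": [0,0,0],"delta_pos": [0,0,0],"hand": 0},{"delta_rot": [0,0,0],"delta_pos": [0,0,0],"hand": 0},{"delta_rot": [0,0,0],"delta_pos": [0,0,0],"hand": 0},{"delta_rot": [0,0,0],"delta_pos": [0,0,0],"hand": 0},{"delta_rot": [0,0,0],"delta_pos": [0,0,0],"hand": 0},{"delta_rot": [0,0,0],"delta_pos": [0,0,0],"hand": 0}])

```text
t: 15.55
eef_pos: [0.606, 0.0292, 0.3174]
ee_rot: [2.841, 0.738, -2.963]
force: [0.1, -0.0, 0.3]
width: 0.0004
```

```bash
python3 - <<'E'
from srch import *
from station import get_state,grab_frame
import cv2
s=get_state();print(s["q"],s["eef_pos"],s["force"],s["moment"])
for n in("scene",):
  f=grab_frame(n)
  y,x=(110,180) if n=="scene" else(180,200)
  cv2.imwrite(f"pics/{n}8.png",cv2.resize(f[y:y+180,x:x+220],None,fx=3.3,fy=3.3,interpolation=cv2.INTER_CUBIC))
E
```

```text
[ 0.11369893 -0.05312585 -0.33383336 -0.58655304 -0.65468418 -1.03432381] [0.6060494  0.02920149 0.31737805] [ 0.0895717  -0.02482208  0.26020973] [-1.36734953  1.80536218  0.02332686]
```

View pics/scene8.png

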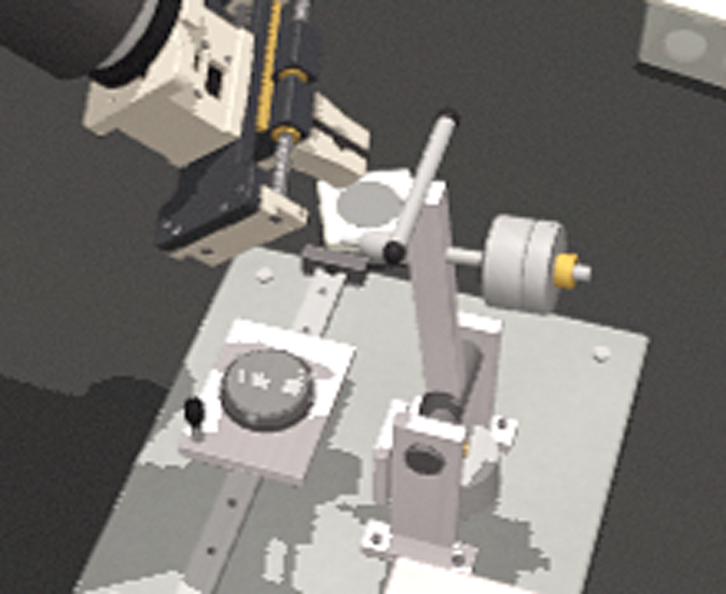

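```bash
python3 - <<'E'
from srch import *
from station import get_state
qn=np.array(get_state()["q"]);p,Rn=fk(qn)
kt=np.load("pose.npy")[3]*1e3
for yaw in (0,25,-20):
  c,s_=np.cos(np.deg2rad(yaw)),np.sin(np.deg2rad(yaw))
  x=np.array([-c,-s_,0]);d=np.array([0,0,-1.]);R=T*Ro.from_matrix(np.c_[x,np.cross(d,x),d])
  print("yaw",yaw,"rot",np.rad2deg((R*Rn.inv()).as_rotvec()).round(1))
  for nm,P3 in(("hi",(-113,-85,220)),("lo",(-113,-85,120)),("end",(-113,45-28,120))):
    t=w(pose,P3);q0=qn.copy();q,e=ik(t,R,q0);print(nm,np.round(t*100,2),np.round(q,2),round(e,4))
E
```

```text
yaw 0 rot [-23.5  38.4  -6.7]
hi [54.89 -9.82 22.  ] [ 0.17  0.19 -0.29  0.   -1.09 -1.57] 0.0
lo [54.89 -9.82 12.  ] [ 0.17  0.29 -0.42 -0.   -0.87 -1.57] 0.0
end [53.15  0.23 12.  ] [ 0.37  0.25 -0.47 -0.   -0.85 -1.77] 0.0
yaw 25 rot [-31.3  32.5  17. ]
hi [54.89 -9.82 22.  ] [ 0.17  0.19 -0.29  0.   -1.09 -1.14] 0.0
lo [54.89 -9.82 12.  ] [ 0.17  0.29 -0.42 -0.   -0.87 -1.14] 0.0
end [53.15  0.23 12.  ] [ 0.37  0.25 -0.47 -0.   -0.85 -1.34] 0.0
yaw -20 rot [-16.6  42.3 -25.7]
hi [54.89 -9.82 22.  ] [ 0.17  0.19 -0.29  0.   -1.09 -1.92] 0.0
lo [54.89 -9.82 12.  ] [ 0.17  0.29 -0.42 -0.   -0.87 -1.92] 0.0
end [53.15  0.23 12.  ] [ 0.37  0.25 -0.47 -0.   -0.85 -2.12] 0.0
```

Request:
move_arm(rows=[{"delta_rot": [0,0,0],"delta_pos": [-1,-0.2,0],"hand": 0},{"delta_rot": [0,0,0],"delta_pos": [-2,-0.3,0],"hand": 0},{"delta_rot": [0,0,0],"delta_pos": [-2,-0.3,0],"hand": 0},{"delta_rot": [0,0,0],"delta_pos": [-2,-1,0],"hand": 0},{"delta_rot": [0,0,0],"delta_pos": [-2,-2,0],"hand": 0},{"delta_rot": [0,0,0],"delta_pos": [-1,-2,0],"hand": 0},{"delta_rot": [0,0,0],"delta_pos": [0,-2,0],"hand": 0},{"delta_rot": [0,0,0],"delta_pos": [0,-2,0],"hand": 0},{"delta_rot": [0,0,0],"delta_pos": [0,-2,0],"hand": 0},{"delta_rot": [0,0,0],"delta_pos": [0,0,0],"hand": 0}])

```text
t: 16.6
eef_pos: [0.5058, -0.0909, 0.3171]
ee_rot: [2.842, 0.737, -2.965]
force: [-0.8, -0.5, -0.5]
width: 0.0004
```

Request:
move_arm(rows=[{"delta_rot": [-3.9,6.4,-1.1],"delta_pos": [0.7,-0.1,0],"hand": 0},{"delta_rot": [-3.9,6.4,-1.1],"delta_pos": [0.7,-0.1,-1],"hand": 0},{"delta_rot": [-3.9,6.4,-1.1],"delta_pos": [0.7,-0.1,-1.5],"hand": 0},{"delta_rot": [-3.9,6.4,-1.1],"delta_pos": [0.7,-0.1,-1.5],"hand": 0},{"delta_rot": [-3.9,6.4,-1.1],"delta_pos": [0.7,-0.1,-1.5],"hand": 0},{"delta_rot": [-3.9,6.4,-1.1],"delta_pos": [0.7,-0.2,-1.5],"hand": 0},{"delta_rot": [0,0,0],"delta_pos": [0,0,-1.5],"hand": 0},{"delta_rot": [0,0,0],"delta_pos": [0,0,-1],"hand": 0},{"delta_rot": [0,0,0],"delta_pos": [0,0,0],"hand": 0},{"delta_rot": [0,0,0],"delta_pos": [0,0,0],"hand": 0}])

```text
t: 17.6
eef_pos: [0.5462, -0.0959, 0.2225]
ee_rot: [3.132, 0.014, -2.967]
force: [-0.4, -0.6, 1.0]
width: 0.0007
```

```bash
python3 - <<'E'
from srch import *
from station import get_state,grab_frame
import cv2
s=get_state();qn=np.array(s["q"]);p,Rn=fk(qn);print(p,s["force"])
R=T*Ro.from_matrix(np.c_[[-1,0,0],[0,1,0],[0,0,-1]])
print("rot",np.rad2deg((R*Rn.inv()).as_rotvec()).round(1),(w(pose,(-113,-85,120))-p)*100)
for n,(y,x) in dict(scene=(110,180),top=(130,200)).items():
  f=grab_frame(n)
  cv2.imwrite(f"pics/{n}9.png",cv2.resize(f[y:y+180,x:x+220],None,fx=3.3,fy=3.3,interpolation=cv2.INTER_CUBIC))
E
```

```text
[ 0.54624604 -0.09589592  0.22247624] [-0.37529511 -0.62476978  0.96272497]
rot [-0.7  0.7 -0.2] [  0.26517231  -0.22904507 -10.24762373]
```

View pics/scene9.png

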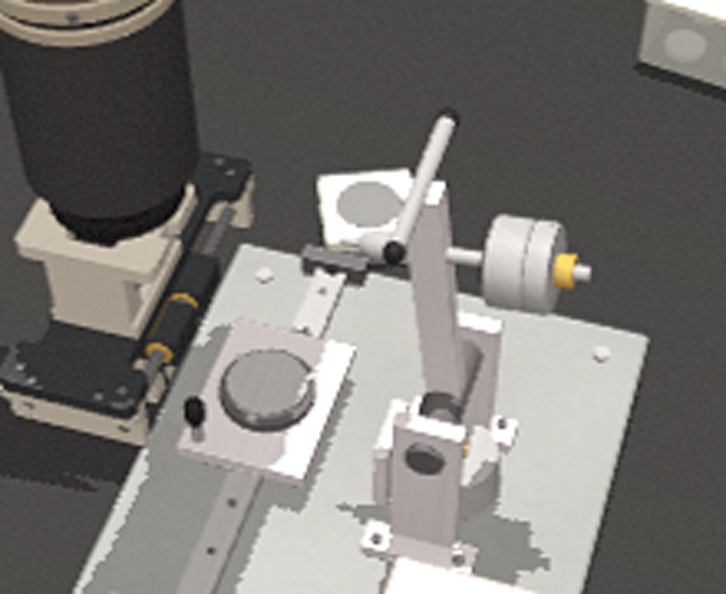

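View pics/top9.png

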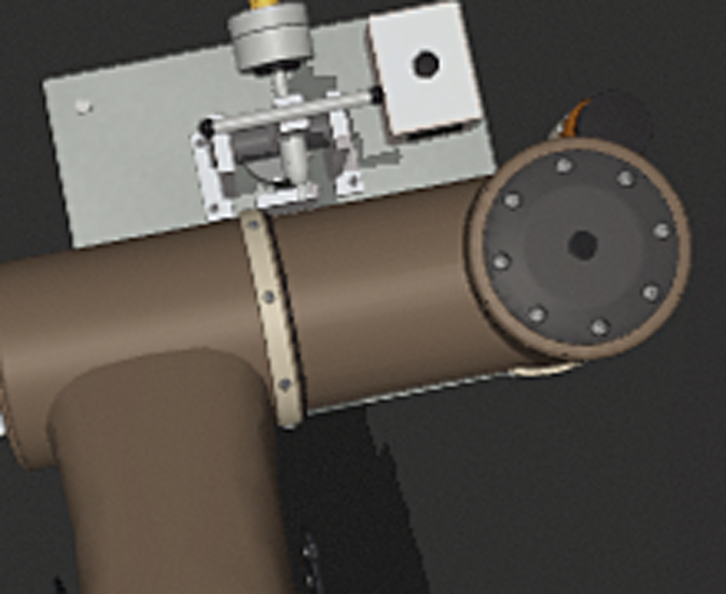

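Request:
move_arm(rows=[{"delta_rot": [-0.7,0.7,-0.2],"delta_pos": [0.3,-0.3,-1],"hand": 0},{"delta_rot": [0,0,0],"delta_pos": [0,0,-1.5],"hand": 0},{"delta_rot": [0,0,0],"delta_pos": [0,0,-1.5],"hand": 0},{"delta_rot": [0,0,0],"delta_pos": [0,0,-1.5],"hand": 0},{"delta_rot": [0,0,0],"delta_pos": [0,0,-1.5],"hand": 0},{"delta_rot": [0,0,0],"delta_pos": [0,0,-1.5],"hand": 0},{"delta_rot": [0,0,0],"delta_pos": [0,0,-1],"hand": 0},{"delta_rot": [0,0,0],"delta_pos": [0,0,-0.7],"hand": 0},{"delta_rot": [0,0,0],"delta_pos": [0,0,0],"hand": 0},{"delta_rot": [0,0,0],"delta_pos": [0,0,0],"hand": 0}])

```text
t: 18.7
eef_pos: [0.5499, -0.0988, 0.1199]
ee_rot: [-3.141, -0.001, -2.97]
force: [-0.2, -0.5, -0.0]
width: 0.0002
```

```bash
python3 - <<'E'
from srch import *
from station import get_state,grab_frame
import cv2
s=get_state();qn=np.array(s["q"]);p,Rn=fk(qn);print(p,s["force"])
Ti=T.inv();print("tester frame",Ti.apply(p-np.r_[pose[:2],0])*1000)
f=grab_frame("scene");y,x=140,180
cv2.imwrite(f"pics/scene10.png",cv2.resize(f[y:y+180,x:x+220],None,fx=3.3,fy=3.3,interpolation=cv2.INTER_CUBIC))
E
```

```text
[ 0.54988823 -0.09879148  0.11991657] [-0.21818981 -0.52954422 -0.01293015]
tester frame [-112.12760904  -85.76557284  119.91656939]
```

View pics/scene10.png

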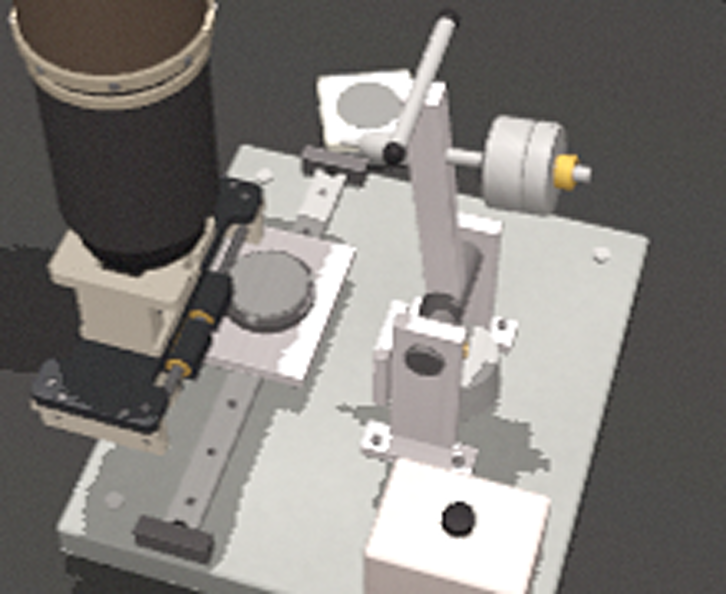

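Request:
move_arm(rows=[{"delta_rot": [0,0,0],"delta_pos": [-0.1,0.5,0],"hand": 0},{"delta_rot": [0,0,0],"delta_pos": [-0.1,0.5,0],"hand": 0},{"delta_rot": [0,0,0],"delta_pos": [-0.1,0.5,0],"hand": 0},{"delta_rot": [0,0,0],"delta_pos": [-0.1,0.4,0],"hand": 0},{"delta_rot": [0,0,0],"delta_pos": [0,0.3,0],"hand": 0},{"delta_rot": [0,0,0],"delta_pos": [-0.1,0.3,0],"hand": 0},{"delta_rot": [0,0,0],"delta_pos": [0,0.3,0],"hand": 0},{"delta_rot": [0,0,0],"delta_pos": [-0.1,0.3,0],"hand": 0},{"delta_rot": [0,0,0],"delta_pos": [0,0.3,0],"hand": 0},{"delta_rot": [0,0,0],"delta_pos": [-0.1,0.3,0],"hand": 0}])

```text
t: 19.75
eef_pos: [0.5427, -0.0617, 0.1196]
ee_rot: [-3.141, -0.001, -2.97]
force: [1.2, -1.4, 0.2]
width: 0.0003
```

```bash
cat > chk.py <<'E'
from srch import *
from station import get_state,grab_frame
import cv2,sys
s=get_state();qn=np.array(s["q"]);p,Rn=fk(qn)
print("tester frame",(T.inv().apply(p-np.r_[pose[:2],0])*1000).round(1),"F tester",T.inv().apply(s["force"]).round(1),s["t"])
if len(sys.argv)>1:
    f=grab_frame("scene");y,x=140,180
    cv2.imwrite(f"pics/{sys.argv[1]}.png",cv2.resize(f[y:y+180,x:x+220],None,fx=3.3,fy=3.3,interpolation=cv2.INTER_CUBIC))
E
python3 chk.py s11
```

```text
tester frame [-112.9  -48.   119.6] F tester [ 1.  -1.6  0.2] 19.75
```

View pics/s11.png

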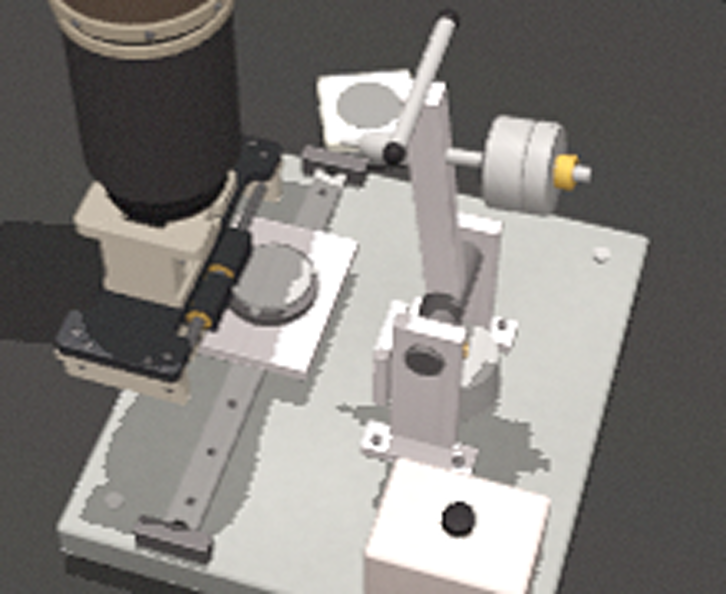

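Request:
move_arm(rows=[{"delta_rot": [0,0,0],"delta_pos": [0,0.4,0],"hand": 0},{"delta_rot": [0,0,0],"delta_pos": [-0.1,0.4,0],"hand": 0},{"delta_rot": [0,0,0],"delta_pos": [-0.1,0.4,0],"hand": 0},{"delta_rot": [0,0,0],"delta_pos": [-0.1,0.4,0],"hand": 0},{"delta_rot": [0,0,0],"delta_pos": [0,0.4,0],"hand": 0},{"delta_rot": [0,0,0],"delta_pos": [-0.1,0.4,0],"hand": 0},{"delta_rot": [0,0,0],"delta_pos": [-0.1,0.4,0],"hand": 0},{"delta_rot": [0,0,0],"delta_pos": [0,0.4,0],"hand": 0},{"delta_rot": [0,0,0],"delta_pos": [-0.1,0.4,0],"hand": 0},{"delta_rot": [0,0,0],"delta_pos": [-0.1,0.4,0],"hand": 0}])

```text
t: 20.8
eef_pos: [0.5357, -0.0213, 0.1196]
ee_rot: [-3.141, -0.001, -2.97]
force: [1.9, -1.3, -1.1]
width: 0.0006
```

```bash
python3 chk.py s12
```

```text
tester frame [-112.9   -7.   119.6] F tester [ 1.7 -1.6 -1.1] 20.8
```

View pics/s12.png

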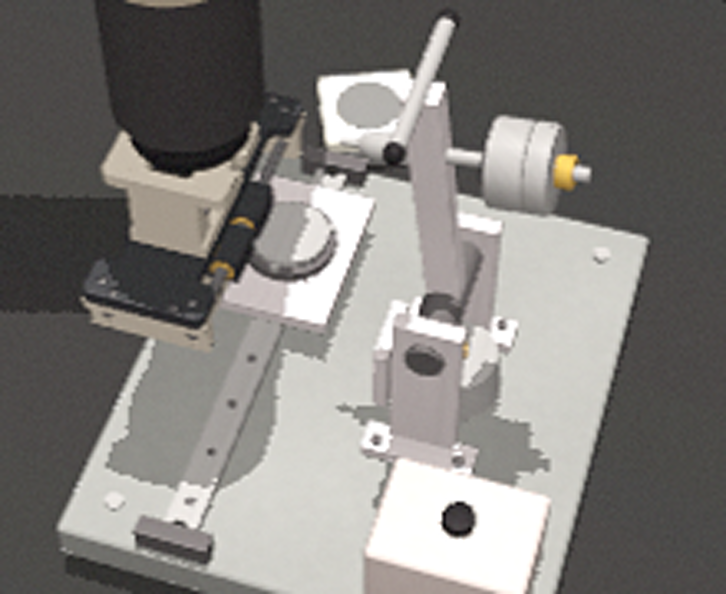

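```bash
python3 - <<'E'
from h import *
p=np.load("pose.npy")[:3]
for tr in(.019,.05,.055,.06,.065,.07,.095):
    print(tr,(proj("scene",w(p,(-35,tr*1e3-60,80)))-[180,140])*3.3,(proj("scene",w(p,(-35,tr*1e3+60,80)))-[180,140])*3.3)
E
```

```text
0.019 [300.25679929 377.76571232] [354.04916816 245.4926313 ]
0.05 [314.7906355 342.0276451] [366.92697237 213.82667431]
0.055 [317.09141712 336.37012379] [368.96782932 208.80829637]
0.06 [319.38040057 330.74161365] [370.99882763 203.81416041]
0.065 [321.65767639 325.14189207] [373.02003856 198.84409119]
0.07 [323.92333416 319.57073877] [375.03153268 193.89791516]
0.095 [335.08042491 292.13594085] [384.94567458 169.5194741 ]
```

Request:
move_arm(rows=[{"delta_rot": [0,0,0],"delta_pos": [0,0.4,0],"hand": 0},{"delta_rot": [0,0,0],"delta_pos": [-0.1,0.4,0],"hand": 0},{"delta_rot": [0,0,0],"delta_pos": [-0.1,0.3,0],"hand": 0},{"delta_rot": [0,0,0],"delta_pos": [-0.1,0.3,0],"hand": 0},{"delta_rot": [0,0,0],"delta_pos": [0,0.3,0],"hand": 0},{"delta_rot": [0,0,0],"delta_pos": [-0.1,0.2,0],"hand": 0},{"delta_rot": [0,0,0],"delta_pos": [0,0.2,0],"hand": 0},{"delta_rot": [0,0,0],"delta_pos": [-0.1,0.2,0],"hand": 0},{"delta_rot": [0,0,0],"delta_pos": [0,0.1,0],"hand": 0},{"delta_rot": [0,0,0],"delta_pos": [0,0.1,0],"hand": 0}])

```text
t: 21.85
eef_pos: [0.5304, 0.0033, 0.1195]
ee_rot: [-3.141, -0.002, -2.97]
force: [-0.0, -1.8, 1.6]
width: 0.0005
```

```bash
python3 chk.py s13
```

```text
tester frame [-113.8   18.1  119.5] F tester [-0.3 -1.8  1.6] 21.85
```

View pics/s13.png

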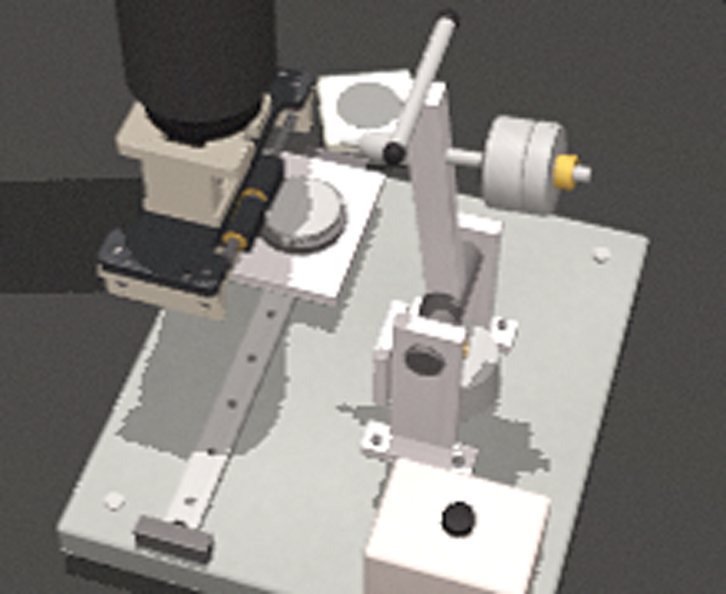

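Request:
move_arm(rows=[{"delta_rot": [0,0,0],"delta_pos": [0,0.1,0],"hand": 0},{"delta_rot": [0,0,0],"delta_pos": [0,0.1,0],"hand": 0},{"delta_rot": [0,0,0],"delta_pos": [0,0.1,0],"hand": 0},{"delta_rot": [0,0,0],"delta_pos": [-0.1,0.1,0],"hand": 0},{"delta_rot": [0,0,0],"delta_pos": [0,0.1,0],"hand": 0},{"delta_rot": [0,0,0],"delta_pos": [0,0,0],"hand": 0},{"delta_rot": [0,0,0],"delta_pos": [0,0,0],"hand": 0},{"delta_rot": [0,0,0],"delta_pos": [0,0,0],"hand": 0},{"delta_rot": [0,0,0],"delta_pos": [0,0,0],"hand": 0},{"delta_rot": [0,0,0],"delta_pos": [0,0,0],"hand": 0}])

```text
t: 22.9
eef_pos: [0.5296, 0.0083, 0.1195]
ee_rot: [-3.141, -0.002, -2.97]
force: [1.0, -2.5, -2.2]
width: 0.0005
```

```bash
python3 chk.py
```

```text
tester frame [-113.8   23.2  119.5] F tester [ 0.6 -2.6 -2.2] 22.9
```

Not at the stop yet, so I'll go on in 0.5 mm steps and watch the force.

Request:
move_arm(rows=[{"delta_rot": [0,0,0],"delta_pos": [0,0.05,0],"hand": 0},{"delta_rot": [0,0,0],"delta_pos": [0,0.05,0],"hand": 0},{"delta_rot": [0,0,0],"delta_pos": [0,0.05,0],"hand": 0},{"delta_rot": [0,0,0],"delta_pos": [0,0,0],"hand": 0},{"delta_rot": [0,0,0],"delta_pos": [0,0,0],"hand": 0},{"delta_rot": [0,0,0],"delta_pos": [0,0,0],"hand": 0},{"delta_rot": [0,0,0],"delta_pos": [0,0,0],"hand": 0},{"delta_rot": [0,0,0],"delta_pos": [0,0,0],"hand": 0},{"delta_rot": [0,0,0],"delta_pos": [0,0,0],"hand": 0},{"delta_rot": [0,0,0],"delta_pos": [0,0,0],"hand": 0}])

```text
t: 23.9
eef_pos: [0.5295, 0.0085, 0.1195]
ee_rot: [-3.139, -0.002, -2.97]
force: [2.6, -9.2, -1.0]
width: 0.0009
```

```bash
python3 chk.py s14
```

```text
tester frame [-113.8   23.4  119.5] F tester [ 1.  -9.5 -1. ] 23.9
```

View pics/s14.png

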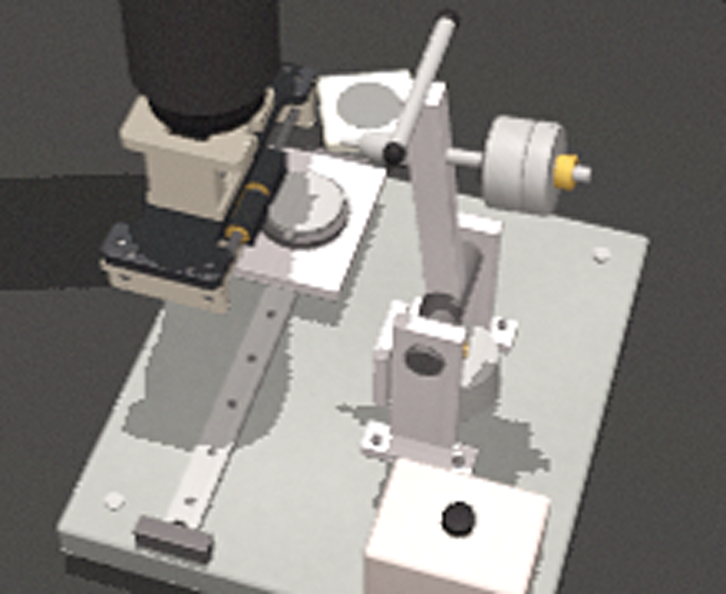

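The force rose to 9.5 N with no further travel, so the stage is at its stop. I'll back off and lift clear.

Request:
move_arm(rows=[{"delta_rot": [0,0,0],"delta_pos": [0,-0.2,0],"hand": 0},{"delta_rot": [0,0,0],"delta_pos": [0.1,-0.5,0],"hand": 0},{"delta_rot": [0,0,0],"delta_pos": [0.2,-1,0],"hand": 0},{"delta_rot": [0,0,0],"delta_pos": [0.2,-1.3,0],"hand": 0},{"delta_rot": [0,0,0],"delta_pos": [0,0,1],"hand": 0},{"delta_rot": [0,0,0],"delta_pos": [-1,0,2],"hand": 0},{"delta_rot": [0,0,0],"delta_pos": [-2,-1,2],"hand": 0},{"delta_rot": [0,0,0],"delta_pos": [-2,-1,2],"hand": 0},{"delta_rot": [0,0,0],"delta_pos": [-2,-1,1],"hand": 0},{"delta_rot": [0,0,0],"delta_pos": [0,0,0],"hand": 0}])

```text
t: 24.95
eef_pos: [0.4634, -0.0512, 0.2019]
ee_rot: [-3.142, 0.002, -2.971]
force: [0.6, 0.8, 0.0]
width: 0.0005
```

Request:
move_arm(rows=[{"delta_rot": [0,0,0],"delta_pos": [0,-3,1],"hand": 0},{"delta_rot": [0,0,0],"delta_pos": [0,-3,1],"hand": 0},{"delta_rot": [0,0,0],"delta_pos": [0,-3,0],"hand": 0},{"delta_rot": [0,0,0],"delta_pos": [0,-3,0],"hand": 0},{"delta_rot": [0,0,0],"delta_pos": [0,-3,0],"hand": 0},{"delta_rot": [0,0,0],"delta_pos": [0,-3,0],"hand": 0},{"delta_rot": [0,0,0],"delta_pos": [0,0,0],"hand": 0},{"delta_rot": [0,0,0],"delta_pos": [0,0,0],"hand": 0},{"delta_rot": [0,0,0],"delta_pos": [0,0,0],"hand": 0},{"delta_rot": [0,0,0],"delta_pos": [0,0,0],"hand": 0}])

```text
t: 25.95
eef_pos: [0.4647, -0.2296, 0.2196]
ee_rot: [-3.141, -0.001, -2.969]
force: [-0.8, 0.1, -0.1]
width: 0.0003
```

```bash
python3 chk.py s15
```

```text
tester frame [-218.4 -200.   219.6] F tester [-0.8  0.2 -0.1] 25.95
```

View pics/s15.png

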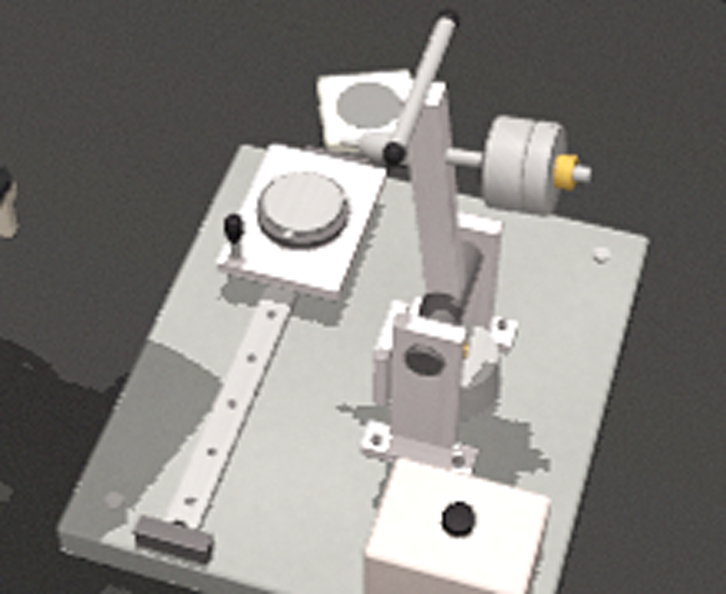

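```bash
python3 - <<'E'
from station import *
import cv2
a=cv2.imread("pics/scene0.png");b=grab_frame("scene");cv2.imwrite("pics/s16.png",b)
for n,(y,x,h,w_) in dict(weight=(322,195,32,34),jar=(325,238,60,44),case=(158,272,26,38)).items():
    r=cv2.matchTemplate(b[y-10:y+h+10,x-10:x+w_+10],a[y:y+h,x:x+w_],cv2.TM_CCOEFF_NORMED);_,m,_,l=cv2.minMaxLoc(r);print(n,round(m,3),l[0]-10,l[1]-10)
job_done()
E
```

```text
weight 0.995 0 0
jar 0.998 0 0
case 0.838 0 0
the job is handed in; nothing more can be done
```

I lifted the load arm by its lift bar with closed fingertips until it tipped over and parked on its buffer. Then, with the hand off the arm, I pushed the stage left by its knob to its end stop. I backed clear and handed the job in at about 26 s.

What the last checks showed:
- **Load arm:** it was still standing parked in the last pictures. The force was about zero once it had tipped. The highest reading during the lift was about 10 N, but I only read the force at the end of each one-second move.
- **Stage:** the push force rose to 9.5 N with almost no further travel, so it was on its stop. The last picture agrees with a travel of about 93 to 95 mm.
- **Bystanders:** comparing the first and last pictures, all three sit at the same pixels. The weight and jar matched at 0.995 and above. The case matched less well at 0.84, though with no shift. I think that is because the raised arm now partly covers it.

The first approach poses under the bar ran into a joint limit, so I switched to a different wrist pose. Nothing touched the tester during that.

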